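# Strip a welded bracket off the fixture and drive in the taper pins for the next job

### The job

Change the weld fixture over: take the hand nut, then the washer, then the finished bracket off the stud, one at a time, putting nut and washer into the blue tray and the bracket flat on its base plate on the middle of the cooling grille. Only then move every taper pin from the wooden block into a socket of the fixture, one pin to a socket, and tap each with the mallet (do not press it in with the fingers) until it locks with its collar fully home. Finish by putting the mallet back with its head on the rubber mat; leave the spray can, wire brush and offcut alone.

Things in the scene. Friction and masses are not known exactly. Their poses are not given: they have to be found in the camera images.
- fixture: weld fixture bolted to the table: green box section with a ground steel top, 150 mm (its x) by 300 mm (its y) by 60 mm high. Origin at the centre of its underside. On top, a row along its y axis: at its +y end one upright stud, then three round brass-bushed taper sockets.
- stud (a point): foot of the upright M12 stud (12 mm diameter, plain top end), on the fixture's top face, 60 mm above the table, 100 mm from the fixture's middle towards its +y end. The stud stands 59 mm above this point and carries the stack: bracket below, washer on it, nut on top.
- nut_mid (a point): centre of the hand nut: dark knurled steel cylinder, 36 mm diameter, 32 mm high, red ring on its top face, upright 15 mm bore. It is a quick-acting nut whose thread has already been let go: it slides straight up off the stud without turning, freely. 0.12 kg.
- washer_mid (a point): centre of the thick brass washer under the nut: 40 mm diameter, 8 mm thick, 15 mm bore, loose on the stud, lying on the bracket's base plate. 65 g.
- bracket: finished welded steel bracket, 0.6 kg; origin at the underside of its 16 mm stud hole, z up. Base plate 100 x 70 x 8 mm, from 30 mm behind to 70 mm ahead of the hole along the bracket's x. A flat leg 8 mm thick (x), 60 mm wide (y), 50 mm tall stands across the base plate 60 mm ahead of the hole; it can be gripped across its 8 mm from above. The hole lifts straight off the stud.
- bracket_leg (a point): centre of the upright leg of the bracket, 33 mm above the underside of the bracket, 60 mm from the hole; axes as the bracket (x across the 8 mm thickness, z up).
- bracket_base (a point): centre of the bracket's base plate, 4 mm above its underside, 20 mm from the hole along the bracket's +x, 40 mm from the leg; z axis points up when it stands on its base plate.
- tray: open blue hardware tray, fixed, 130 mm (x) by 150 mm (y), walls 4 mm thick and 35 mm high, floor 4 mm thick. Origin at the centre of its underside.
- grille_mid (a point): middle of the top of the cooling grille: flat steel bar grille, fixed, 150 mm (x) by 210 mm (y), top 30 mm above the table.
- rack: drilled wooden storage block, fixed, 70 mm (x) by 180 mm (y) by 55 mm high, origin at the centre of its underside; three 25 mm through holes in a row along its y axis, 55 mm apart. The pins hang in them by their collars; some holes may be empty.
- mat_mid (a point): middle of the top of the black rubber mat on which the mallet stands, fixed, 160 x 160 mm, 3 mm thick.
- mallet_head (a point): centre of the mallet's stubby orange head: upright cylinder, 54 mm diameter, 62 mm tall, standing on one of its two flat striking ends; z along the head, up. The handle, 19 to 23 mm thick, sticks out level from mid head along this frame's -x to 175 mm from the head's axis. 0.45 kg, mostly head. Can be gripped across the head, fingers either side of the handle's line.
- spray: bystander: spray can 52 mm diameter, 105 mm tall; leave alone.
- brush: bystander: wire brush lying on the table beyond the fixture; leave alone.
- offcut: bystander: short offcut of angle iron, 90 x 40 x 40 mm; leave alone.
- socket1 (a point): middle of the mouth of a taper socket, level with the fixture's top, 60 mm above the table, z up. Three alike, brass-bushed, mouth 20 mm wide, in a row along the fixture's y: socket1 115 mm and socket2 55 mm towards -y, socket3 5 mm towards +y from its middle. Any pin fits any socket. A pin let in by hand jams upright with its collar about 7 mm proud.
- socket2 (a point): as socket1. A jammed pin sinks further only under more than about 10 N pushing down, and slowly (at 20 N some 15 to 20 mm/s), so 15 to 25 N taps drive it 1 to 3 mm each; it keeps what it has sunk, and stops when the collar sits on the bush. Then it is locked: it takes a few newtons to pull out.
- socket3 (a point): as socket1: middle of the mouth of the third taper socket, the one nearest the stud.
- pin1_head (a point): grip centre of the head of a taper-shank locating pin, 30 mm above the underside of its collar; z along the pin, up. Bare steel, blue band near the top: head 22 mm diameter, 45 mm tall (its top 21 mm above this point, last 7 mm bevelled), dark collar 32 mm diameter, 6 mm thick, below it the shank, 45 mm long, 18 mm thick at the collar, 12 mm at its end. May be absent.
- pin2_head (a point): as pin1_head, another pin exactly alike, 0.17 kg. The pins start upright in the rack, the underside of the collar on its top, 55 mm above the table. Fully home in a socket this point is 30 mm above the socket's mouth. May be absent.
- pin3_head (a point): as pin1_head, a third pin exactly alike. May be absent.

How it is judged:
By the outcome, as a careful person would: the job done as asked, in the order asked, and still so for the second after the job is handed in, with the robot touching nothing.
Of pin1, pin2, pin3 only 2 to 3 are there at a start; the rules pass over those that are not, and their reading is None.
At some moment in a run one of mallet may be knocked a few centimetres aside while the robot is not near it.
It also fails if it takes over 210 s, if anything falls off the work surface, if the arm or the gripper's body presses on something with over 40 N, if the wrist force passes 120 N, or if a joint passes its speed limit or range.

### The arm

A 6-joint arm with a two-finger parallel gripper is mounted at the origin on the work surface. World frame = base frame: x ahead of the robot, y to its left, z up, the work surface at z = 0. Lengths are in mm, angles in degrees, forces in N, time in s.
With the tool pointing down it reaches from about 250 to 775 mm from the base axis. Payload 4 kg.
Tool frame: the origin (TCP) lies on the centre line of the jaws, within the pads' length; the fingertips stand 14 mm ahead of it and the grasp point (between the pads) lies 5 mm behind it; y points along the fingers, z is the direction in which the jaws open and shut, and the axes are right-handed (so a half turn about y gives the same grasp; the last joint's range is limited). The gripper opens to 85 mm and grips with 20 to 120 N. Pads are 22 mm wide; open, the fingers measure 114 mm over their backs; the gripper's body (76 mm by 85 mm) begins 54 mm behind the grasp point. The pads swing forward as they close: fully open they stand 13 mm farther back than shut.
Start: joints at [-73.574, 4.996, 78.535, -0, 96.463, -5.907], TCP at [209, -508.759, 245.341] pointing down, gripper open.
Joint ranges: [-177.83, 177.83], [-43.37, 116.18], [15.69, 146.23], [-61.86, 241.86], [9.47, 152.12], [-147.06, 147.06]. Speed limits (degrees/s): [159.86, 159.86, 180, 180, 180, 180].

### API

Orientations are given as [roll, pitch, yaw] about the fixed x, y, z axes, in that order (R = Rz(yaw) Ry(pitch) Rx(roll)).
In Python, from workcell import arm gives the robot as it stands.
- The arm moves only by the tool apply_moves, never from a script. Its argument "plan" is text: rows parted by semicolons, each of 4 numbers parted by spaces: the shift along the tool's x, y, z in units of 0.025 m (1.0 is 0.025 m), then the turn about the tool's y in units of 0.1 rad (1.0 is 0.1 rad). A call has exactly 8 rows; each row shifts and turns the commanded pose from where the row before left it, along the tool's axes as they then stand; what a row does not reach is not made up. A row lasts 1/12 s, in which the tool goes at most 41.7 mm and 7.16 degrees, less where a joint would pass 70% of its speed; a pose out of reach is approached as far as the arm can. A call with a number of a shift or a turn outside -1 to 1 is refused whole. A call with a gripper value outside its range is refused whole. "claw" is the opening, from 0 (shut) to 1 (fully open), set as the call begins (left out, the last holds). The fingers move at their own pace and stop on an object; the grip force is fixed at half the most. Time passes only in rows, so rows that do not move let the fingers close, or fill a call up. It gives the time, the measured TCP pose, the force and the opening at its end, in the units of the state.
- arm.state(): the state, without advancing time (a new reading comes with each control period).
- arm.snapshot(name): name is "scene" or "top"; returns the picture (384x512x3 uint8, red, green, blue); there is no depth.
- arm.camera_model(name): a dict with "fx", "fy", "cx", "cy" (pixels), "eye" and "attitude" of the camera in the world. Camera axes: x right, y down, z forward; pixel columns grow to the right and rows downward; lengths in mm; the calibration is good to about 2 mm. A picture is of the moment at which its call begins. camera_model takes no time and is no camera call.
- arm.close_job(): hands the job in, once; it reports no verdict.
The state is a dict: "time_s": time; "joints": joint angles; "qvel": joint speeds; "tau": joint torques, N m; "eef_pos": TCP position; "ee_rot": TCP orientation; "force": force on the tool from outside, world axes, zero at the start; "wrist_torque": the same for the moment, N m; "gripper_width": finger opening in mm.
Only numpy, scipy, OpenCV 4.12 (cv2) and the standard library are available. Lean on these libraries where they do the work, as an engineer would, in place of code of your own. Each camera call takes 0.05 s, during which the arm holds its last target. There are 200 camera calls.

## Working session

There is one attempt and no reset: what is moved stays moved. The work goes in short steps, Python scripts to look and compute and a tool call to move; the robot and the scene stay as the last step left them, time stands still between calls to the robot, and variables do not carry over. Pictures are saved under pics/ and viewed, about 12 in all and at most 16, crops included, and the job is handed in when it is done.

Besides the shell and the picture viewer there is one more tool, called after "Call:" as name(argument=value, ...) on one line, values as JSON. apply_moves: Moves the arm, as the interface text tells. Its arguments: {"type":"object","properties":{"plan":{"type":"string"},"claw":{"type":"number"}},"required":["plan"]}

```bash
ls; mkdir -p pics; python3 - <<'E'
from workcell import arm
import cv2,json
for n in("scene","top"):
    im=arm.snapshot(n); cv2.imwrite(f"pics/{n}0.png",cv2.resize(im[:,:,::-1],(800,600),interpolation=cv2.INTER_CUBIC)); cv2.imwrite(f"raw_{n}.png",im[:,:,::-1])
    print(arm.camera_model(n))
print(arm.state())
E
```

```text
pics
{'fx': 383.9141614764181, 'fy': 383.9141614764181, 'cx': 254.8140968125819, 'cy': 189.26418623770027, 'eye': array([1189.94082779, -223.12928031,  701.14470546]), 'attitude': array([-133.13558187,   -0.69952857,   71.94327556])}
{'fx': 493.9345914277301, 'fy': 493.9345914277301, 'cx': 257.87391091853317, 'cy': 187.8597093925561, 'eye': array([ 403.64262669,   15.20082379, 1524.8596046 ]), 'attitude': array([-172.94580205,   -0.38043645,  -90.59133095])}
{'time_s': 0.1, 'joints': array([-7.35739174e+01,  5.03663527e+00,  7.86152949e+01, -9.37184324e-04,
        9.64641396e+01, -5.90547989e+00]), 'qvel': array([ 0.05865617, -0.08893942, -0.19946176,  0.03453382,  0.02929792,
       -0.09209406]), 'tau': array([ 1.98509792e-03, -3.53015435e+01, -3.14217997e+01, -3.80872398e-04,
        7.97274231e-03, -2.86823088e-06]), 'eef_pos': array([ 208.86826184, -508.34350293,  244.24635944]), 'ee_rot': array([-9.01155497e+01,  1.10156494e-02, -1.57668553e+02]), 'force': array([ 0.41687593, -0.33633881,  0.26888747]), 'wrist_torque': array([ 0.07507404,  0.01718928, -0.04619367]), 'gripper_width': 85.96299321433332}
```

View pics/top0.png

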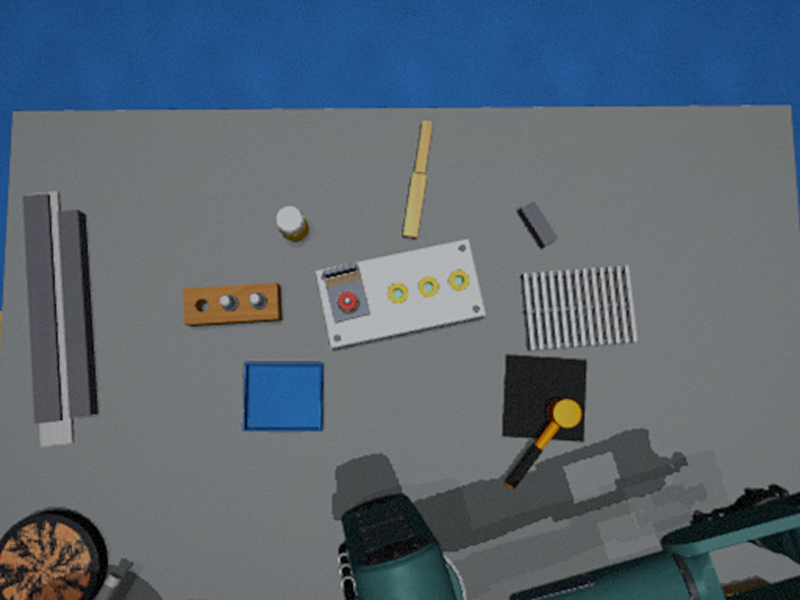

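View pics/scene0.png

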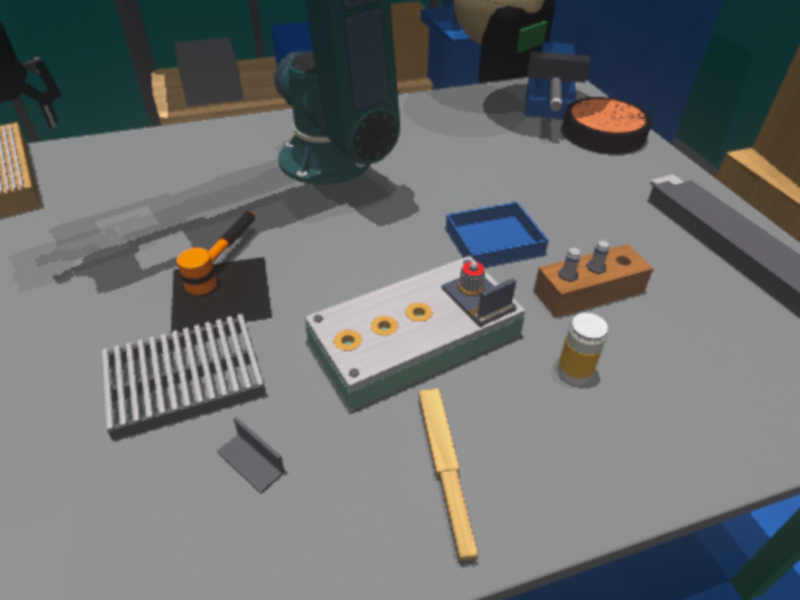

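```bash
cat > h.py <<'E'
import numpy as np, cv2
from scipy.spatial.transform import Rotation as Ro
from scipy.optimize import least_squares
from workcell import arm
CM={n:arm.camera_model(n) for n in("scene","top")}
def proj(n,P):
    c=CM[n];R=Ro.from_euler('xyz',c["attitude"],degrees=True).as_matrix()
    q=(np.atleast_2d(P)-c["eye"])@R
    return np.c_[c["fx"]*q[:,0]/q[:,2]+c["cx"],c["fy"]*q[:,1]/q[:,2]+c["cy"]]
def back(n,uv,z):
    c=CM[n];R=Ro.from_euler('xyz',c["attitude"],degrees=True).as_matrix()
    d=R@[(uv[0]-c["cx"])/c["fx"],(uv[1]-c["cy"])/c["fy"],1]
    return c["eye"]+d*(z-c["eye"][2])/d[2]
def blobs(im,lo,hi,amin=8):
    h=cv2.cvtColor(im,cv2.COLOR_BGR2HSV);m=cv2.inRange(h,lo,hi)
    n,l,s,c=cv2.connectedComponentsWithStats(m)
    return [(c[i].round(2),s[i].tolist()) for i in range(1,n) if s[i][4]>=amin]
def to(x,y,z,yaw=None):
    """total shifts in tool units (x,y,z) with the present axes, turn units, and shifts in the axes after the turn"""
    s=arm.state();p=s["eef_pos"];R=Ro.from_euler('xyz',s["ee_rot"],degrees=True).as_matrix()
    y0=s["ee_rot"][2];d=np.array([x,y,z])-p
    t=0 if yaw is None else -((yaw-y0+90)%180-90)*np.pi/180/.1
    y1=np.radians(y0)-t*.1
    R1=np.array([[np.cos(y1),0,-np.sin(y1)],[np.sin(y1),0,np.cos(y1)],[0,-1,0]])
    print("pos",p.round(1),"rpy",s["ee_rot"].round(2),"F",s["force"].round(1),"w",round(s["gripper_width"],1),"t",round(s["time_s"],2),"j6",s["joints"][5].round(1))
    print(" turn",round(t,2)," now-axes",(R.T@d/25).round(2)," after-turn axes",(R1.T@d/25).round(2))
E
python3 - <<'E'
from h import *
for n in("scene","top"):
    im=cv2.imread(f"raw_{n}.png")
    for nm,lo,hi in(("yel",(18,110,90),(32,255,255)),("red",(172,120,70),(180,255,255)),("red0",(0,150,70),(5,255,255)),("orange",(6,170,90),(18,255,255)),("blue",(100,150,60),(125,255,255))):
        print(n,nm,[(c.tolist(),s) for c,s in blobs(im,lo,hi,15)][:14])
im=cv2.imread("raw_top.png")[120:320,110:430];cv2.imwrite("pics/topc.png",cv2.resize(im,None,fx=2.5,fy=2.5,interpolation=cv2.INTER_CUBIC))
a=cv2.imread("raw_scene.png")[130:280,60:430];cv2.imwrite("pics/scec.png",cv2.resize(a,None,fx=2.16,fy=2.16,interpolation=cv2.INTER_CUBIC))
E
```

```text
scene yel [([137.73, 157.73], [134, 154, 8, 8, 15]), ([123.48, 164.75], [115, 160, 18, 11, 153]), ([267.8, 199.05], [260, 194, 16, 11, 99]), ([245.56, 207.95], [238, 203, 16, 11, 109]), ([222.14, 217.1], [214, 212, 17, 12, 119]), ([369.38, 231.78], [358, 218, 26, 24, 351]), ([286.19, 300.96], [269, 249, 36, 109, 1335])]
scene red []
scene red0 [([302.04, 172.22], [296, 168, 14, 8, 55])]
scene orange [([127.24, 166.08], [113, 153, 33, 25, 428]), ([128.12, 183.64], [118, 178, 20, 11, 112])]
scene blue [([408.09, 24.61], [347, 0, 116, 69, 4965]), ([288.88, 29.64], [270, 3, 38, 51, 1142]), ([185.98, 24.38], [173, 14, 28, 26, 498]), ([344.37, 59.08], [338, 51, 13, 19, 196]), ([363.41, 58.53], [360, 53, 8, 14, 75]), ([315.91, 150.08], [287, 138, 62, 26, 857]), ([435.45, 360.52], [331, 317, 181, 67, 4641]), ([501.84, 374.9], [481, 358, 31, 26, 373])]
top yel [([270.24, 97.59], [266, 78, 11, 52, 220]), ([293.28, 178.82], [287, 173, 13, 13, 92]), ([273.81, 183.13], [268, 177, 13, 13, 90]), ([254.29, 187.17], [248, 182, 13, 12, 86]), ([360.09, 267.15], [344, 255, 28, 32, 337])]
top red []
top red0 [([222.1, 192.09], [217, 187, 11, 11, 70])]
top orange [([349.77, 277.43], [342, 270, 16, 18, 69]), ([46.82, 381.24], [44, 379, 6, 5, 17])]
top blue [([250.56, 35.55], [0, 0, 512, 199, 36010]), ([181.07, 253.45], [155, 232, 52, 44, 2172])]
```

View pics/topc.png

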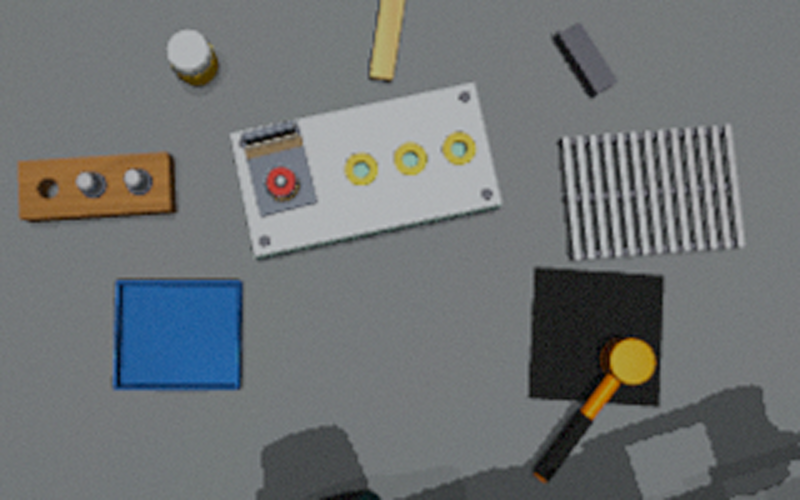

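View pics/scec.png

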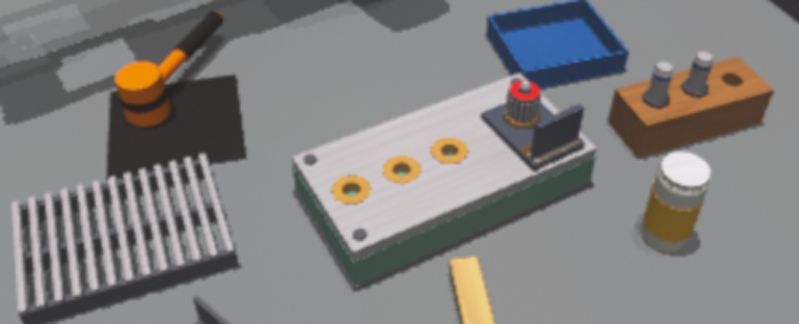

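```bash
cat > fit.py <<'E'
from h import *
T=lambda x,y:(110+x/2.5,120+y/2.5)
S=lambda x,y:(60+x/2.16,130+y/2.16)
def fit(name,obs,x0,w=None):
    # obs: (cam, uv, local xyz)
    def world(p,L):
        c,s=np.cos(p[2]),np.sin(p[2]);return np.array([p[0]+c*L[0]-s*L[1],p[1]+s*L[0]+c*L[1],L[2]])
    f=lambda p:np.concatenate([proj(n,world(p,L))[0]-uv for n,uv,L in obs])
    r=least_squares(f,x0,loss='soft_l1',x_scale=[10,10,.1])
    print(name,r.x[:2].round(1),np.degrees(r.x[2]).round(2),"res px",np.round(f(r.x),1).tolist());return r.x
if __name__=="__main__":
    C=lambda a,b,z:[(a,b,z),(a,-b,z),(-a,-b,z),(-a,b,z)] # TL TR BR BL in the top view
    sk=[(0,-115,60),(0,-55,60),(0,5,60),(0,100,108)]
    ft=[("top",u,l) for u,l in zip([(293.28,178.82),(273.81,183.13),(254.29,187.17),(222.1,192.09)],sk)]
    fs=[("scene",u,l) for u,l in zip([(222.14,217.1),(245.56,207.95),(267.8,199.05),(302.04,172.22)],sk)]
    ct=[("top",T(*u),l) for u,l in zip([(231,132),(475,84),(500,206),(257,251)],C(75,150,60))]
    cs=[("scene",S(*u),l) for u,l in zip([(594,150),(355,245),(294,160),(517,75)],C(75,150,60))]
    fit("fix top",ft,[450,30,.1]);fit("fix scene",fs,[450,30,.1]);fx=fit("fix corners top",ct,[450,30,.1])
    F=fit("fix all",ft+fs+ct+cs,[450,30,.1])
    rt=[("top",T(*u),l) for u,l in zip([(20,162),(172,154),(174,212),(21,219)],C(35,90,55))]
    rs=[("scene",S(*u),l) for u,l in zip([(768,92),(640,127),(612,92),(738,60)],C(35,90,55))]
    pt=[("top",T(92,178),(0,0,106)),("top",T(136,176),(0,-55,106)),("top",T(47,188),(0,55,55))]
    ps=[("scene",S(703,58),(0,0,106)),("scene",S(663,68),(0,-55,106)),("scene",S(733,79),(0,55,55))]
    fit("rack top",rt+pt,[450,300,0]);fit("rack all",rt+pt+rs+ps,[450,300,0])
    for z in(106,):
        print("pins top",back("top",T(92,178),z),back("top",T(136,176),z),"scene",back("scene",S(703,58),z),back("scene",S(663,68),z))
    fit("tray",[("top",T(*u),l) for u,l in zip([(116,280),(242,280),(241,388),(114,388)],C(65,75,35))],[300,200,0])
    fit("grille",[("top",T(*u),l) for u,l in zip([(560,137),(731,125),(744,247),(574,259)],C(75,105,30))],[400,-300,0])
    fit("grille s",[("scene",S(*u),l) for u,l in zip([(237,260),(25,315),(12,203),(208,153)],C(75,105,25))],[400,-300,0])
    fit("mat",[("top",T(*u),l) for u,l in zip([(536,268),(663,276),(658,405),(528,397)],C(80,80,3))],[300,-300,0])
    a=back("top",T(632,361),65);b=back("top",T(540,475),34);print("mallet",a,back("scene",S(140,80),65),b,"head +x dir deg",np.degrees(np.arctan2(*(a-b)[[1,0]])),np.hypot(*(a-b)[:2]))
    for nm,u,z in(("leg L",(243,138),118),("leg R",(299,126),118),("base BL",(261,215),68),("base BR",(316,202),68)): print(nm,back("top",T(*u),z))
E
python3 fit.py
```

```text
fix top [587.8   9.6] 11.67 res px [0.1, 0.0, 0.0, -0.1, -0.1, 0.1, -0.1, 0.0]
fix scene [585.    9.7] 11.24 res px [-0.1, 0.1, -0.2, 0.1, -0.2, 0.3, 0.6, -0.6]
fix corners top [586.9   8.2] 10.53 res px [0.0, -0.4, 0.3, -0.1, 0.6, -0.3, -1.3, 1.1]
fix all [586.8   9.3] 11.14 res px [0.3, 0.7, 0.2, 0.4, 0.0, 0.4, -0.0, 0.0, -0.2, 0.6, -0.2, 0.6, -0.1, 0.8, 0.7, -0.1, -0.5, 0.1, -0.4, -0.5, 0.4, -0.9, -1.3, 1.6, 0.9, -0.5, -1.9, 3.2, -1.4, -1.8, 1.2, -0.9]
rack top [569.3 329.8] 2.51 res px [0.4, -0.6, -0.3, -0.5, -0.3, -0.5, 0.5, -0.1, -1.7, 1.1, -0.3, 0.9, 1.6, 0.0]
rack all [570.8 330.3] 2.45 res px [0.3, -1.1, -0.4, -1.0, -0.4, -1.0, 0.3, -0.6, -1.9, 0.6, -0.4, 0.4, 1.4, -0.5, 1.7, -0.1, 1.1, -0.3, -0.3, -1.4, -0.8, -1.0, -0.5, -0.4, -0.8, -0.4, -1.5, 0.7]
pins top [572.444334  324.8178957 106.       ] [574.28714832 274.08839069 106.        ] scene [572.70631597 330.51140493 106.        ] [575.22887558 276.39192845 106.        ]
tray [392.6 234.1] -0.45 res px [0.3, -0.3, -0.1, -0.4, -0.2, 0.3, 0.1, 0.4]
grille [ 558.3 -340.8] 3.67 res px [0.3, 0.1, -0.0, -0.1, 0.2, -0.2, -0.6, 0.2]
grille s [ 558.3 -338. ] 3.94 res px [0.4, -4.2, -2.2, -0.2, 0.7, 0.8, 0.1, 0.8]
mat [ 384.2 -271.8] -4.49 res px [-0.7, -0.7, 0.4, -0.4, 0.4, 0.7, -0.2, 0.3]
mallet [ 355.59982412 -301.05808123   65.        ] [ 368.15404134 -298.03082439   65.        ] [ 222.60342136 -194.07401965   34.        ] head +x dir deg -38.81365813065041 170.68577146590863
leg L [615.71790365 149.48042457 118.        ]
leg R [629.09859262  85.01098643 118.        ]
base BL [530.99220451 132.76933582  68.        ]
base BR [545.80597806  67.66143012  68.        ]
```

```bash
python3 -c "
from h import *
to(566.6,107.6,200,-168.5)"
```

```text
pos [ 208.9 -508.3  244.2] rpy [-9.0120e+01  1.0000e-02 -1.5767e+02] F [ 0.4 -0.3  0.3] w 86.0 t 0.1 j6 -5.9
 turn 1.89  now-axes [-22.6    1.81 -17.35]  after-turn axes [-18.93   1.77 -21.29]
```

Call:
apply_moves(plan="0 0 0 0.95; 0 0 0 0.94; -0.86 0.08 -0.97 0; -0.86 0.08 -0.97 0; -0.86 0.08 -0.97 0; -0.86 0.08 -0.97 0; -0.86 0.08 -0.97 0; -0.86 0.08 -0.97 0", claw=1)

```text
time_s: 0.77
eef_pos: [306.7, -338.8, 232.6]
ee_rot: [-90.0, -0.0, -168.5]
force: [1.1, 0.6, 0.5]
gripper_width: 85.7
```

Call:
apply_moves(plan="-0.86 0.08 -0.97 0; -0.86 0.08 -0.97 0; -0.86 0.08 -0.97 0; -0.86 0.08 -0.97 0; -0.86 0.08 -0.97 0; -0.86 0.08 -0.97 0; -0.86 0.08 -0.97 0; -0.86 0.08 -0.97 0")

```text
time_s: 1.43
eef_pos: [436.5, -114.4, 216.8]
ee_rot: [-90.0, -0.0, -168.5]
force: [1.0, -0.2, -0.1]
gripper_width: 85.7
```

Call:
apply_moves(plan="-0.86 0.08 -0.97 0; -0.86 0.08 -0.97 0; -0.86 0.08 -0.97 0; -0.86 0.08 -0.97 0; -0.86 0.08 -0.97 0; -0.86 0.08 -0.97 0; -0.86 0.08 -0.97 0; -0.86 0.08 -0.97 0")

```text
time_s: 2.1
eef_pos: [566.3, 109.9, 200.5]
ee_rot: [-90.0, -0.1, -168.5]
force: [1.4, -0.4, -0.0]
gripper_width: 85.4
```

```bash
python3 -c "
from h import *
to(566.6,107.6,95,-168.5)"
```

```text
pos [566.3 109.9 200.5] rpy [-8.9990e+01 -7.0000e-02 -1.6848e+02] F [ 1.4 -0.4 -0. ] w 85.4 t 2.1 j6 83.8
 turn 0.0  now-axes [0.   4.22 0.09]  after-turn axes [0.01 4.22 0.09]
```

Call:
apply_moves(plan="0 0 0.09 0; 0 0.7 0 0; 0 0.7 0 0; 0 0.7 0 0; 0 0.7 0 0; 0 0.7 0 0; 0 0.7 0 0; 0 0 0 0", claw=0.8)

```text
time_s: 2.77
eef_pos: [563.2, 105.3, 91.3]
ee_rot: [-90.0, -0.6, -168.5]
force: [-0.6, -0.2, -0.4]
gripper_width: 68.5
```

Call:
apply_moves(plan="0 0 0 0; 0 0 0 0; 0 0 0 0; 0 0 0 0; 0 0 0 0; 0 0 0 0; 0 0 0 0; 0 0 0 0", claw=0)

```text
time_s: 3.43
eef_pos: [567.2, 107.1, 98.4]
ee_rot: [-90.1, 0.2, -168.5]
force: [-3.0, 3.8, 5.9]
gripper_width: 34.5
```

```bash
python3 -c "
from h import *
to(566.6,107.6,145,-168.5)"
```

```text
pos [567.2 107.1  98.4] rpy [ -90.07    0.17 -168.47] F [-3.   3.8  5.9] w 34.5 t 3.43 j6 83.5
 turn 0.01  now-axes [ 0.01 -1.87 -0.03]  after-turn axes [ 0.02 -1.87 -0.02]
```

Call:
apply_moves(plan="0 -0.2 0 0; 0 -0.4 0 0; 0 -0.5 0 0; 0 -0.5 0 0; 0 -0.5 0 0; 0 -0.3 0 0; 0 -0.1 0 0; 0 0 0 0")

```text
time_s: 4.1
eef_pos: [567.2, 105.5, 160.2]
ee_rot: [-89.9, 0.1, -168.5]
force: [-1.4, 0.1, -1.5]
gripper_width: 34.7
```

```bash
python3 -c "
from h import *
to(420,234,80,-168.5)"
```

```text
pos [567.2 105.5 160.2] rpy [-8.9920e+01  1.3000e-01 -1.6853e+02] F [-1.4  0.1 -1.5] w 34.7 t 4.1 j6 83.5
 turn -0.0  now-axes [ 4.76  3.19 -6.21]  after-turn axes [ 4.75  3.21 -6.21]
```

Call:
apply_moves(plan="0.3 0 -0.4 0; 0.6 0 -0.8 0; 0.75 0 -0.98 0; 0.75 0.1 -0.98 0; 0.75 0.3 -0.98 0; 0.75 0.5 -0.97 0; 0.56 0.6 -0.7 0; 0.3 0.6 -0.4 0")

```text
time_s: 4.77
eef_pos: [415.6, 235.9, 105.0]
ee_rot: [-90.0, -0.1, -168.4]
force: [-0.7, -0.4, -1.9]
gripper_width: 34.5
```

Call:
apply_moves(plan="0 0.6 0 0; 0 0.4 0 0; 0 0.3 0 0; 0 0.3 0 0; 0 0.3 0 0; 0 0.3 0 0; 0 0.2 0 0; 0 0 0 0")

```text
time_s: 5.43
eef_pos: [418.4, 234.0, 45.0]
ee_rot: [-90.0, -0.1, -168.5]
force: [-0.2, -0.7, -1.2]
gripper_width: 34.7
```

```bash
python3 -c "
from h import *
to(420,234,28,-168.5)"
```

```text
pos [418.4 234.   45. ] rpy [-8.9970e+01 -1.3000e-01 -1.6853e+02] F [-0.2 -0.7 -1.2] w 34.7 t 5.43 j6 101.0
 turn -0.01  now-axes [-0.06  0.68  0.01]  after-turn axes [-0.06  0.68  0.01]
```

Call:
apply_moves(plan="0 0.15 0 0; 0 0.15 0 0; 0 0.15 0 0; 0 0.1 0 0; 0 0.1 0 0; 0 0.05 0 0; 0 0 0 0; 0 0 0 0")

```text
time_s: 6.1
eef_pos: [419.0, 234.6, 28.8]
ee_rot: [-90.0, 0.0, -168.5]
force: [0.4, -0.7, -0.9]
gripper_width: 34.6
```

Call:
apply_moves(plan="0 0 0 0; 0 0 0 0; 0 0 0 0; 0 0 0 0; 0 -0.2 0 0; 0 -0.5 0 0; 0 -0.7 0 0; 0 -0.8 0 0", claw=0.8)

```text
time_s: 6.77
eef_pos: [418.2, 234.2, 83.8]
ee_rot: [-90.0, -0.1, -168.5]
force: [-0.2, 0.1, 0.6]
gripper_width: 68.4
```

```bash
python3 -c "
from h import *
to(566.6,107.6,165,-168.5)"
```

```text
pos [418.2 234.2  83.8] rpy [-8.997e+01 -1.300e-01 -1.685e+02] F [-0.2  0.1  0.6] w 68.4 t 6.77 j6 101.0
 turn 0.0  now-axes [-4.8  -3.26  6.15]  after-turn axes [-4.81 -3.25  6.15]
```

Call:
apply_moves(plan="0 -0.9 0 0; 0 -0.9 0 0; -0.4 -0.7 0.5 0; -0.7 -0.5 0.9 0; -0.75 -0.24 0.97 0; -0.75 0 0.97 0; -0.75 0 0.97 0; -0.65 0 0.84 0", claw=0.56)

```text
time_s: 7.43
eef_pos: [544.1, 127.0, 165.7]
ee_rot: [-90.0, 0.1, -168.5]
force: [-0.6, 1.3, 0.5]
gripper_width: 47.8
```

Call:
apply_moves(plan="-0.5 0 0.6 0; -0.3 0 0.4 0; 0 0 0 0; 0 0.3 0 0; 0 0.5 0 0; 0 0.5 0 0; 0 0.5 0 0; 0 0.3 0 0")

```text
time_s: 8.1
eef_pos: [565.2, 108.4, 109.1]
ee_rot: [-90.0, -0.3, -168.4]
force: [-0.1, -0.6, -0.0]
gripper_width: 48.1
```

```bash
python3 -c "
from h import *
to(566.6,107.6,90,-168.5)
cv2.imwrite('pics/w.png',cv2.resize(arm.snapshot('scene')[150:210,260:340,::-1],None,fx=6,fy=6,interpolation=cv2.INTER_CUBIC))"
```

```text
pos [565.2 108.4 109.1] rpy [ -90.03   -0.25 -168.42] F [-0.1 -0.6 -0. ] w 48.1 t 8.1 j6 83.6
 turn 0.01  now-axes [-0.05  0.76  0.04]  after-turn axes [-0.05  0.76  0.04]
```

View pics/w.png

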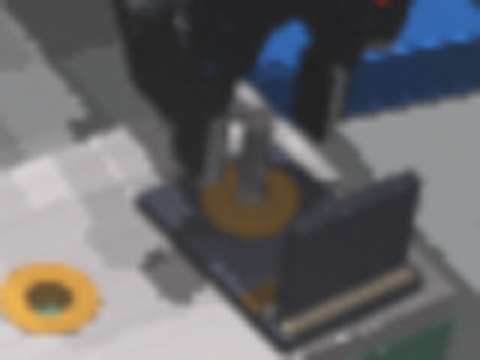

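Call:
apply_moves(plan="0 0.2 0.04 0; 0 0.2 0 0; 0 0.2 0 0; 0 0.1 0 0; 0 0.06 0 0; 0 0 0 0; 0 0 0 0; 0 0 0 0")

```text
time_s: 8.82
eef_pos: [567.7, 106.8, 93.7]
ee_rot: [-90.0, 0.1, -168.5]
force: [-0.8, 0.0, -0.1]
gripper_width: 47.6
```

Call:
apply_moves(plan="0 0.04 0 0; 0 0.04 0 0; 0 0.04 0 0; 0 0.02 0 0; 0 0 0 0; 0 0 0 0; 0 0 0 0; 0 0 0 0")

```text
time_s: 9.48
eef_pos: [567.4, 106.8, 89.8]
ee_rot: [-90.0, 0.0, -168.5]
force: [0.6, 0.8, 0.7]
gripper_width: 47.9
```

Call:
apply_moves(plan="0 0.02 0 0; 0 0.02 0 0; 0 0.02 0 0; 0 0 0 0; 0 0 0 0; 0 0 0 0; 0 0 0 0; 0 0 0 0")

```text
time_s: 10.15
eef_pos: [567.5, 106.8, 88.3]
ee_rot: [-90.0, 0.0, -168.5]
force: [0.0, -0.6, 0.3]
gripper_width: 47.7
```

Call:
apply_moves(plan="0 0.04 0 0; 0 0.04 0 0; 0 0.04 0 0; 0 0.04 0 0; 0 0 0 0; 0 0 0 0; 0 0 0 0; 0 0 0 0")

```text
time_s: 10.82
eef_pos: [567.5, 106.8, 84.4]
ee_rot: [-90.0, 0.0, -168.5]
force: [0.7, 0.0, 0.1]
gripper_width: 47.7
```

Call:
apply_moves(plan="0 0.02 0 0; 0 0.02 0 0; 0 0 0 0; 0 0 0 0; 0 0 0 0; 0 0 0 0; 0 0 0 0; 0 0 0 0")

```text
time_s: 11.48
eef_pos: [567.4, 106.8, 83.3]
ee_rot: [-90.0, 0.0, -168.5]
force: [0.7, -0.9, 0.6]
gripper_width: 47.5
```

Call:
apply_moves(plan="0 0.02 0 0; 0 0.02 0 0; 0 0 0 0; 0 0 0 0; 0 0 0 0; 0 0 0 0; 0 0 0 0; 0 0 0 0")

```text
time_s: 12.15
eef_pos: [567.4, 106.8, 82.3]
ee_rot: [-90.0, 0.0, -168.5]
force: [-0.4, -0.5, 0.6]
gripper_width: 48.0
```

```bash
python3 -c "
from h import *
to(566.6,107.6,90,-168.5)
cv2.imwrite('pics/w2.png',cv2.resize(arm.snapshot('scene')[150:210,260:340,::-1],None,fx=6,fy=6,interpolation=cv2.INTER_CUBIC))"
```

```text
pos [567.4 106.8  82.3] rpy [ -89.99    0.   -168.49] F [-0.4 -0.5  0.6] w 48.0 t 12.15 j6 83.5
 turn 0.0  now-axes [ 0.03 -0.31 -0.04]  after-turn axes [ 0.03 -0.31 -0.04]
```

View pics/w2.png

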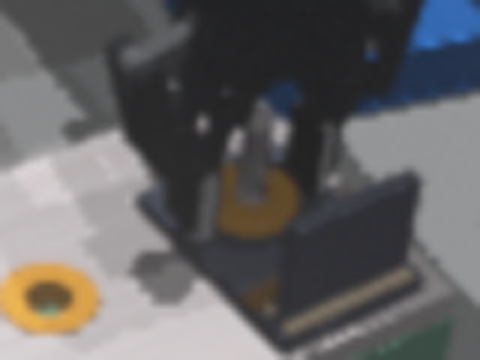

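Call:
apply_moves(plan="0 0 0 0; 0 0 0 0; 0 0 0 0; 0 0 0 0; 0 0 0 0; 0 0 0 0; 0 0 0 0; 0 0 0 0", claw=0)

```text
time_s: 12.87
eef_pos: [567.5, 107.2, 83.1]
ee_rot: [-90.0, 0.0, -168.5]
force: [-2.5, 1.4, 5.7]
gripper_width: 36.3
```

Call:
apply_moves(plan="0 -0.1 0 0; 0 -0.3 0 0; 0 -0.5 0 0; 0 -0.6 0 0; 0 -0.5 0 0; 0 -0.4 0 0; 0 -0.2 0 0; 0 0 0 0")

```text
time_s: 13.53
eef_pos: [568.5, 106.5, 149.7]
ee_rot: [-89.9, 0.2, -168.5]
force: [0.4, -0.2, -1.2]
gripper_width: 36.4
```

```bash
python3 -c "
from h import *
to(365,234,80,-168.5)
cv2.imwrite('pics/w3.png',cv2.resize(arm.snapshot('scene')[130:210,260:360,::-1],None,fx=5,fy=5,interpolation=cv2.INTER_CUBIC))"
```

```text
pos [568.5 106.5 149.7] rpy [ -89.92    0.22 -168.52] F [ 0.4 -0.2 -1.2] w 36.4 t 13.53 j6 83.5
 turn -0.0  now-axes [ 6.97  2.75 -6.62]  after-turn axes [ 6.96  2.79 -6.62]
```

Call:
apply_moves(plan="0.4 -0.3 -0.4 0; 0.7 -0.1 -0.7 0; 0.95 0 -0.9 0; 0.98 0 -0.93 0; 0.98 0.1 -0.93 0; 0.98 0.4 -0.93 0; 0.9 0.6 -0.86 0; 0.7 0.7 -0.65 0")

```text
time_s: 14.25
eef_pos: [372.7, 229.1, 111.9]
ee_rot: [-90.0, 0.0, -168.5]
force: [0.8, 0.9, -1.3]
gripper_width: 36.4
```

Call:
apply_moves(plan="0.35 0.7 -0.3 0; 0 0.6 0 0; 0 0.5 0 0; 0 0.4 0 0; 0 0.3 0 0; 0 0.2 0 0; 0 0.1 0 0; 0 0 0 0")

```text
time_s: 14.92
eef_pos: [364.6, 233.7, 41.9]
ee_rot: [-90.0, -0.0, -168.5]
force: [0.7, -0.7, -0.2]
gripper_width: 36.2
```

```bash
python3 -c "
from h import *
to(365,234,23,-168.5)"
```

```text
pos [364.6 233.7  41.9] rpy [-8.9980e+01 -4.0000e-02 -1.6852e+02] F [ 0.7 -0.7 -0.2] w 36.2 t 14.92 j6 103.7
 turn -0.0  now-axes [-0.02  0.76 -0.01]  after-turn axes [-0.02  0.76 -0.01]
```

View pics/w3.png

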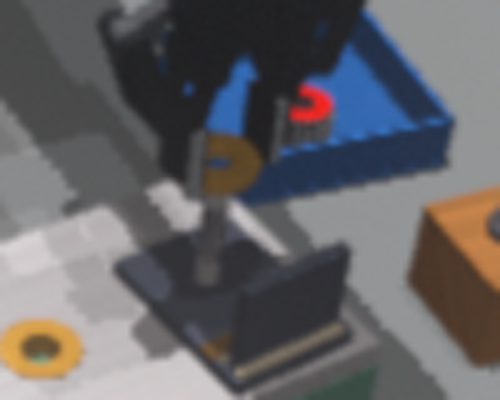

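Call:
apply_moves(plan="0 0.2 0 0; 0 0.2 0 0; 0 0.15 0 0; 0 0.1 0 0; 0 0.1 0 0; 0 0 0 0; 0 0 0 0; 0 0 0 0")

```text
time_s: 15.58
eef_pos: [364.6, 234.0, 23.7]
ee_rot: [-90.0, 0.0, -168.5]
force: [0.1, 1.2, -1.2]
gripper_width: 36.3
```

Call:
apply_moves(plan="0 0 0 0; 0 0 0 0; 0 0 0 0; 0 0 0 0; 0 0 0 0; 0 -0.2 0 0; 0 -0.5 0 0; 0 -0.8 0 0", claw=0.65)

```text
time_s: 16.25
eef_pos: [362.9, 233.1, 59.8]
ee_rot: [-89.9, -0.3, -168.5]
force: [0.7, 0.1, -0.9]
gripper_width: 55.4
```

Call:
apply_moves(plan="0 -0.9 0 0; 0 -0.9 0 0; 0 -0.9 0 0; 0 -0.9 0 0; 0 -0.7 0 0; 0 -0.5 0 0; 0 -0.2 0 0; 0 0 0 0")

```text
time_s: 16.92
eef_pos: [365.2, 234.3, 187.8]
ee_rot: [-90.0, 0.2, -168.5]
force: [-0.8, -0.1, 0.5]
gripper_width: 55.4
```

```bash
python3 -c "
from h import *
to(625.4,119.6,180,-78.5)
to(625.4,119.6,180,101.5)
print(arm.state()['joints'].round(1))
cv2.imwrite('pics/tr.png',cv2.resize(arm.snapshot('top')[150:290,110:310,::-1],None,fx=3.5,fy=3.5,interpolation=cv2.INTER_CUBIC))"
```

```text
pos [365.2 234.3 187.8] rpy [ -90.04    0.2  -168.49] F [-0.8 -0.1  0.5] w 55.4 t 16.92 j6 103.7
 turn -15.71  now-axes [-9.28  0.34  6.57]  after-turn axes [6.57 0.31 9.28]
pos [365.2 234.3 187.8] rpy [ -90.04    0.2  -168.49] F [-0.8 -0.1  0.5] w 55.4 t 16.92 j6 103.7
 turn -15.71  now-axes [-9.28  0.34  6.57]  after-turn axes [6.57 0.31 9.28]
[ 25.2  -9.1  98.8  -0.   90.2 103.7]
```

View pics/tr.png

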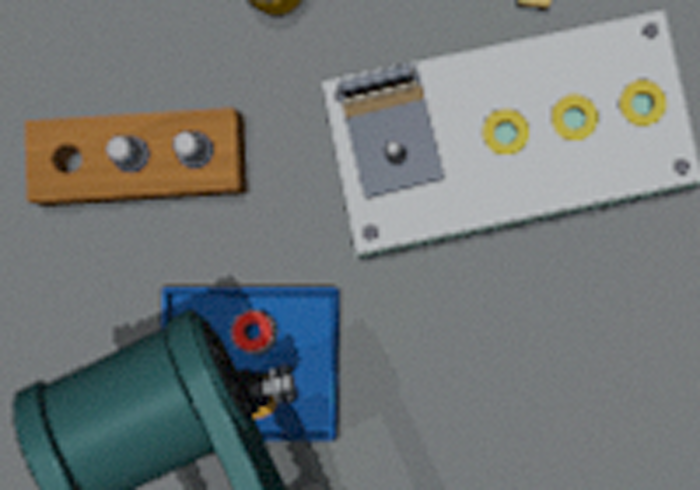

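Call:
apply_moves(plan="0 0 0 -0.98; 0 0 0 -0.98; 0 0 0 -0.98; 0 0 0 -0.98; 0 0 0 -0.98; 0 0 0 -0.98; 0 0 0 -0.98; 0 0 0 -0.98", claw=0.4)

```text
time_s: 17.63
eef_pos: [363.7, 233.5, 184.2]
ee_rot: [-90.1, -0.2, -123.3]
force: [0.1, -0.7, -0.0]
gripper_width: 33.9
```

Call:
apply_moves(plan="0 0 0 -0.98; 0 0 0 -0.98; 0 0 0 -0.98; 0 0 0 -0.98; 0 0 0 -0.98; 0 0 0 -0.98; 0 0 0 -0.98; 0 0 0 -0.98")

```text
time_s: 18.3
eef_pos: [363.7, 233.5, 184.2]
ee_rot: [-90.2, -0.1, -78.4]
force: [-0.3, -0.4, 0.8]
gripper_width: 34.0
```

Call:
apply_moves(plan="0.3 0 0.45 0; 0.6 0 0.85 0; 0.68 0 0.97 0; 0.68 0 0.97 0; 0.68 0 0.97 0; 0.68 0 0.97 0; 0.68 0 0.97 0; 0.68 0 0.97 0")

```text
time_s: 18.97
eef_pos: [564.9, 145.2, 184.2]
ee_rot: [-90.1, -0.0, -78.8]
force: [-0.6, 0.7, 0.5]
gripper_width: 34.3
```

Call:
apply_moves(plan="0.68 0 0.97 0; 0.5 0 0.7 0; 0.3 0 0.4 0; 0 0 0 0; 0 0 0 0; 0 0 0 0; 0 0 0 0; 0 0 0 0")

```text
time_s: 19.63
eef_pos: [620.8, 121.3, 186.2]
ee_rot: [-90.0, -0.0, -78.6]
force: [-0.2, 0.3, 0.1]
gripper_width: 34.1
```

```bash
python3 -c "
from h import *
to(625.4,119.6,97,-78.5)"
```

```text
pos [620.8 121.3 186.2] rpy [-90.01  -0.   -78.62] F [-0.2  0.3  0.1] w 34.1 t 19.63 j6 -5.5
 turn -0.02  now-axes [0.1  3.57 0.17]  after-turn axes [0.1  3.57 0.17]
```

Call:
apply_moves(plan="0.1 0.2 0.17 0; 0 0.5 0 0; 0 0.6 0 0; 0 0.6 0 0; 0 0.6 0 0; 0 0.5 0 0; 0 0.3 0 0; 0 0.2 0 0")

```text
time_s: 20.3
eef_pos: [625.3, 119.1, 96.4]
ee_rot: [-90.2, 0.0, -78.7]
force: [-0.0, -0.8, 0.1]
gripper_width: 34.4
```

Call:
apply_moves(plan="0 0 0 0; 0 0 0 0; 0 0 0 0; 0 0 0 0; 0 0 0 0; 0 0 0 0; 0 0 0 0; 0 0 0 0")

```text
time_s: 20.97
eef_pos: [626.3, 119.1, 98.8]
ee_rot: [-90.0, -0.0, -78.7]
force: [-0.3, 0.4, -0.5]
gripper_width: 34.1
```

Call:
apply_moves(plan="0 0 0 0; 0 0 0 0; 0 0 0 0; 0 0 0 0; 0 0 0 0; 0 0 0 0; 0 0 0 0; 0 0 0 0", claw=0)

```text
time_s: 21.63
eef_pos: [625.5, 118.8, 98.6]
ee_rot: [-90.1, -0.0, -78.7]
force: [-5.1, -2.8, 3.2]
gripper_width: 7.0
```

```bash
python3 -c "
from h import *
to(625.4,119.6,150,-78.5)"
```

```text
pos [625.5 118.8  98.6] rpy [-9.010e+01 -2.000e-02 -7.866e+01] F [-5.1 -2.8  3.2] w 7.0 t 21.63 j6 -5.7
 turn -0.03  now-axes [-0.03 -2.06 -0.  ]  after-turn axes [-0.03 -2.06  0.  ]
```

Call:
apply_moves(plan="0 -0.1 0 0; 0 -0.2 0 0; 0 -0.4 0 0; 0 -0.5 0 0; 0 -0.6 0 0; 0 -0.5 0 0; 0 -0.3 0 0; 0 -0.2 0 0")

```text
time_s: 22.3
eef_pos: [627.6, 119.8, 171.6]
ee_rot: [-89.7, 0.0, -78.6]
force: [-0.1, -0.1, -4.6]
gripper_width: 7.3
```

```bash
python3 -c "
from h import *
to(597.5,-332.6,167,-78.5)
cv2.imwrite('pics/b.png',cv2.resize(arm.snapshot('scene')[110:220,250:380,::-1],None,fx=4.5,fy=4.5,interpolation=cv2.INTER_CUBIC))"
```

```text
pos [627.6 119.8 171.6] rpy [-8.968e+01  2.000e-02 -7.865e+01] F [-0.1 -0.1 -4.6] w 7.3 t 22.3 j6 -5.7
 turn -0.03  now-axes [17.5   0.15 -4.74]  after-turn axes [17.49  0.18 -4.79]
```

View pics/b.png

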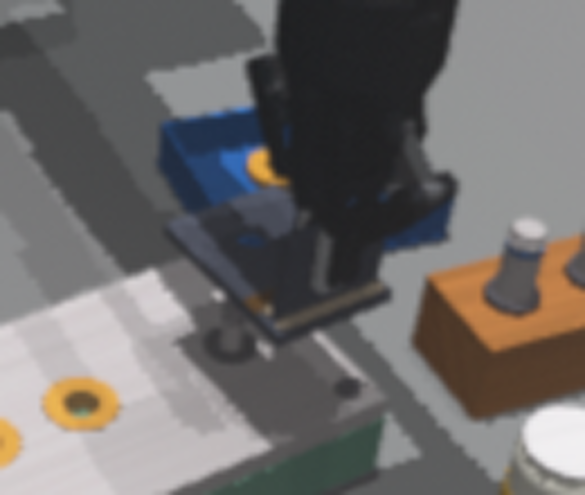

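Call:
apply_moves(plan="0.2 0 -0.05 0; 0.5 0 -0.13 0; 0.8 0 -0.22 0; 0.95 0 -0.26 0; 0.95 0 -0.26 0; 0.95 0 -0.26 0; 0.95 0 -0.26 0; 0.95 0 -0.26 0")

```text
time_s: 23.02
eef_pos: [614.2, -44.6, 167.3]
ee_rot: [-90.1, 0.0, -78.7]
force: [0.7, 0.1, -4.8]
gripper_width: 7.1
```

Call:
apply_moves(plan="0.95 0 -0.26 0; 0.95 0 -0.26 0; 0.95 0 -0.26 0; 0.95 0 -0.26 0; 0.95 0 -0.26 0; 0.95 0 -0.26 0; 0.95 0 -0.26 0; 0.95 0 -0.26 0")

```text
time_s: 23.68
eef_pos: [600.3, -241.0, 167.2]
ee_rot: [-90.1, 0.1, -78.7]
force: [0.6, -0.2, -4.8]
gripper_width: 7.1
```

Call:
apply_moves(plan="0.95 0 -0.26 0; 0.8 0 -0.22 0; 0.6 0 -0.15 0; 0.4 0 -0.1 0; 0.2 0 0 0; 0 0 0 0; 0 0 0 0; 0 0 0 0")

```text
time_s: 24.35
eef_pos: [598.6, -313.5, 168.6]
ee_rot: [-90.0, 0.0, -78.6]
force: [0.1, 0.5, -5.4]
gripper_width: 6.8
```

```bash
python3 -c "
from h import *
to(597.5,-332.6,85,-78.5)"
```

```text
pos [ 598.6 -313.5  168.6] rpy [-8.999e+01  5.000e-02 -7.857e+01] F [ 0.1  0.5 -5.4] w 6.8 t 24.35 j6 -43.9
 turn -0.01  now-axes [ 0.74  3.34 -0.19]  after-turn axes [ 0.74  3.34 -0.19]
```

Down to about 85, then slow contact.

Call:
apply_moves(plan="0.2 0.2 -0.05 0; 0.3 0.4 -0.09 0; 0.24 0.6 -0.05 0; 0 0.6 0 0; 0 0.6 0 0; 0 0.5 0 0; 0 0.3 0 0; 0 0.14 0 0")

```text
time_s: 25.02
eef_pos: [596.2, -333.3, 82.3]
ee_rot: [-90.2, 0.2, -78.6]
force: [-0.7, 1.2, -5.4]
gripper_width: 6.5
```

Call:
apply_moves(plan="0 0 0 0; 0 0 0 0; 0 0.1 0 0; 0 0.1 0 0; 0 0.1 0 0; 0 0.1 0 0; 0 0 0 0; 0 0 0 0")

```text
time_s: 25.68
eef_pos: [597.1, -333.7, 74.7]
ee_rot: [-90.0, 0.0, -78.7]
force: [-0.6, -0.1, -5.6]
gripper_width: 7.1
```

```bash
python3 -c "
from h import *
to(597.5,-332.6,69,-78.5)"
```

```text
pos [ 597.1 -333.7   74.7] rpy [-9.003e+01  2.000e-02 -7.865e+01] F [-0.6 -0.1 -5.6] w 7.1 t 25.68 j6 -45.3
 turn -0.03  now-axes [-0.04  0.23  0.03]  after-turn axes [-0.04  0.23  0.03]
```

Call:
apply_moves(plan="0 0.06 0 0; 0 0.06 0 0; 0 0.06 0 0; 0 0.04 0 0; 0 0 0 0; 0 0 0 0; 0 0 0 0; 0 0 0 0")

```text
time_s: 26.35
eef_pos: [597.3, -333.9, 69.7]
ee_rot: [-90.0, -0.0, -78.7]
force: [-0.3, 0.2, -5.1]
gripper_width: 7.1
```

Call:
apply_moves(plan="0 0.02 0 0; 0 0.02 0 0; 0 0 0 0; 0 0 0 0; 0 0 0 0; 0 0 0 0; 0 0 0 0; 0 0 0 0")

```text
time_s: 27.02
eef_pos: [597.3, -334.0, 68.8]
ee_rot: [-90.0, -0.0, -78.7]
force: [1.4, 0.1, -3.7]
gripper_width: 6.9
```

Call:
apply_moves(plan="0 0.02 0 0; 0 0.02 0 0; 0 0 0 0; 0 0 0 0; 0 0 0 0; 0 0 0 0; 0 0 0 0; 0 0 0 0")

```text
time_s: 27.68
eef_pos: [597.4, -334.0, 68.6]
ee_rot: [-90.0, -0.0, -78.7]
force: [-2.9, 2.7, 5.4]
gripper_width: 7.0
```

Call:
apply_moves(plan="0 0 0 0; 0 0 0 0; 0 0 0 0; 0 0 0 0; 0 0 0 0; 0 0 0 0; 0 -0.1 0 0; 0 -0.3 0 0", claw=0.35)

```text
time_s: 28.35
eef_pos: [596.5, -333.4, 76.3]
ee_rot: [-90.1, 0.1, -78.7]
force: [-0.5, -1.0, -0.7]
gripper_width: 29.8
```

Call:
apply_moves(plan="0 -0.5 0 0; 0 -0.8 0 0; 0 -0.9 0 0; 0 -0.9 0 0; 0 -0.9 0 0; 0 -0.7 0 0; 0 -0.4 0 0; 0 -0.2 0 0")

```text
time_s: 29.02
eef_pos: [598.0, -334.4, 214.1]
ee_rot: [-89.8, -0.2, -78.7]
force: [0.5, -0.3, 0.7]
gripper_width: 29.7
```

```bash
python3 -c "
from h import *
to(572.5,327.5,190,-87.5)
to(575,275,190,-87.5)
im=arm.snapshot('top'); cv2.imwrite('raw_top2.png',im[:,:,::-1])
cv2.imwrite('pics/g.png',cv2.resize(im[150:290,110:430,::-1],None,fx=2.5,fy=2.5,interpolation=cv2.INTER_CUBIC))"
```

```text
pos [ 598.  -334.4  214.1] rpy [-89.77  -0.24 -78.65] F [ 0.5 -0.3  0.7] w 29.7 t 29.02 j6 -45.3
 turn 1.54  now-axes [-26.16   0.87   4.2 ]  after-turn axes [-26.5    0.96   0.13]
pos [ 598.  -334.4  214.1] rpy [-89.77  -0.24 -78.65] F [ 0.5 -0.3  0.7] w 29.7 t 29.02 j6 -45.3
 turn 1.54  now-axes [-24.08   0.88   3.89]  after-turn axes [-24.39   0.96   0.14]
```

View pics/g.png

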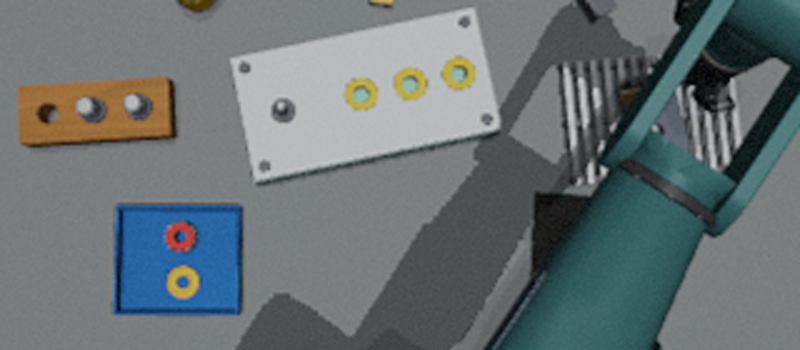

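```bash
python3 - <<'E'
from h import *
a=cv2.imread("raw_top2.png")[178:208,112:182];b=cv2.imread("raw_scene.png")[145:200,340:420]
a=cv2.resize(a,None,fx=11,fy=11,interpolation=cv2.INTER_CUBIC)
b=cv2.resize(b,(770,int(55*770/80)),interpolation=cv2.INTER_CUBIC)[:260]
for i,(p,q) in enumerate((((572.5,327.6),(575,275.2)),((570,330),(572.4,275)))):
    for x,y in(p,q):
        for z,r in((106,4),(55,16),(61,16)):
            t=np.linspace(0,2*np.pi,40);P=np.c_[x+r*np.cos(t),y+r*np.sin(t),0*t+z]
            if i==0:
                cv2.polylines(a,[((proj("top",P)-[112,178]+.5)*11).astype(int)],True,(0,255,0) if z!=55 else (0,0,255),1)
                cv2.polylines(b,[((proj("scene",P)-[340,145]+.5)*9.625).astype(int)],True,(0,255,0) if z!=55 else (0,0,255),1)
cv2.imwrite("pics/p.png",np.vstack([a,b]))
E
```

```text
(no output)
```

View pics/p.png

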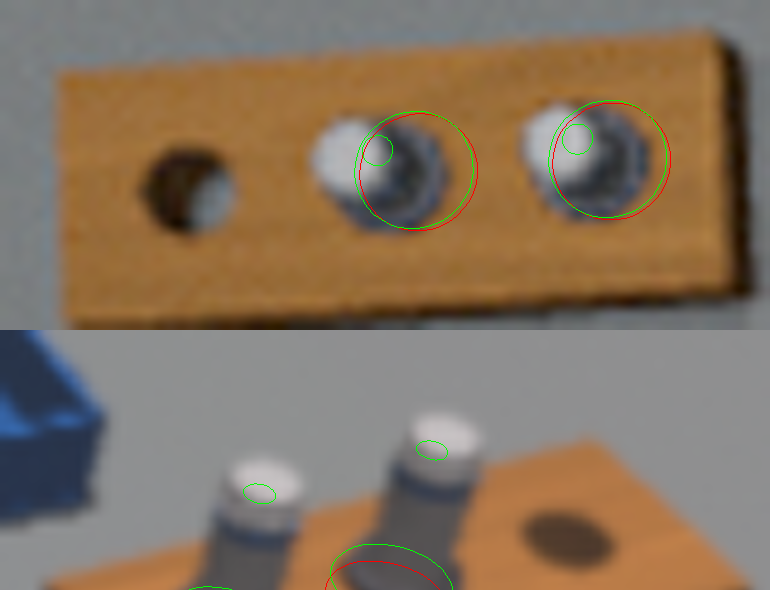

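```bash
python3 - <<'E'
from h import *
for nm,t,s,x0 in(("A",(352,157),(445,436-330),(572,330,106)),("B",(557,145),(266,482-330),(575,280,106))):
    ut=np.array(t)/11+[112,178]-.5; us=np.array(s)/9.625+[340,145]-.5
    r=least_squares(lambda p:np.r_[proj("top",p)[0]-ut,proj("scene",p)[0]-us],x0)
    print(nm,r.x.round(1),r.fun.round(2),"top@106",back("top",ut,106).round(1),"scene@106",back("scene",us,106).round(1))
for nm,u in(("A collar",(396,178)),("B collar",(592,163)),("hole",(188,191))): print(nm,back("top",np.array(u)/11+[112,178]-.5,61 if 'c' in nm else 55).round(1))
E
```

```text
A [570.2 333.1 107.8] [ 0.26  0.17  0.26 -0.  ] top@106 [570.9 334.3 106. ] scene@106 [568.2 334.1 106. ]
B [572.7 279.2 107.2] [ 0.4   0.24  0.39 -0.01] top@106 [573.5 280.6 106. ] scene@106 [571.2 279.3 106. ]
A collar [570.3 332.4  61. ]
B collar [573.9 279.5  61. ]
hole [568.  390.1  55. ]
```

```bash
python3 -c "
from h import *
to(572.8,279.8,180,-78.5)"
```

```text
pos [ 597.9 -334.4  213.6] rpy [-89.8   -0.21 -78.65] F [ 0.5 -1.1 -0.3] w 30.0 t 29.07 j6 -45.3
 turn -0.03  now-axes [-24.29   1.27   3.84]  after-turn axes [-24.27   1.34   3.91]
```

Call:
apply_moves(plan="-0.3 0 0.05 0; -0.6 0 0.1 0; -0.94 0.05 0.15 0; -0.94 0.05 0.15 0; -0.94 0.05 0.15 0; -0.94 0.05 0.15 0; -0.94 0.05 0.15 0; -0.94 0.05 0.15 0", claw=0.7)

```text
time_s: 29.73
eef_pos: [589.6, -165.5, 200.5]
ee_rot: [-90.2, 0.1, -78.6]
force: [0.8, -0.2, 0.3]
gripper_width: 59.8
```

Call:
apply_moves(plan="-0.94 0.05 0.15 0; -0.94 0.05 0.15 0; -0.94 0.05 0.15 0; -0.94 0.05 0.15 0; -0.94 0.05 0.15 0; -0.94 0.05 0.15 0; -0.94 0.05 0.15 0; -0.94 0.05 0.15 0")

```text
time_s: 30.4
eef_pos: [581.4, 24.4, 190.5]
ee_rot: [-90.2, 0.1, -78.6]
force: [-0.7, -0.0, 1.0]
gripper_width: 59.9
```

Call:
apply_moves(plan="-0.94 0.05 0.15 0; -0.94 0.05 0.15 0; -0.94 0.05 0.15 0; -0.94 0.05 0.15 0; -0.94 0.05 0.15 0; -0.94 0.05 0.15 0; -0.94 0.05 0.15 0; -0.94 0.05 0.15 0")

```text
time_s: 31.07
eef_pos: [573.5, 214.1, 180.5]
ee_rot: [-90.2, 0.0, -78.6]
force: [0.4, 0.2, 0.1]
gripper_width: 59.7
```

Call:
apply_moves(plan="-0.94 0.05 0.15 0; -0.94 0.05 0.15 0; -0.5 0 0.05 0; -0.3 0 0.04 0; 0 0 0 0; 0 0 0 0; 0 0 0 0; 0 0 0 0")

```text
time_s: 31.73
eef_pos: [572.3, 278.4, 180.2]
ee_rot: [-90.0, -0.0, -78.8]
force: [0.3, -0.2, -0.7]
gripper_width: 59.9
```

```bash
python3 -c "
from h import *
to(572.8,279.8,84,-78.5)"
```

```text
pos [572.3 278.4 180.2] rpy [-9.000e+01 -3.000e-02 -7.875e+01] F [ 0.3 -0.2 -0.7] w 59.9 t 31.73 j6 9.6
 turn -0.04  now-axes [-0.05  3.85  0.03]  after-turn axes [-0.05  3.85  0.03]
```

Call:
apply_moves(plan="-0.05 0.3 0.03 0; 0 0.6 0 0; 0 0.7 0 0; 0 0.7 0 0; 0 0.7 0 0; 0 0.5 0 0; 0 0.3 0 0; 0 0.05 0 0")

```text
time_s: 32.4
eef_pos: [571.6, 280.2, 81.4]
ee_rot: [-90.2, -0.0, -78.7]
force: [-1.4, 0.5, -1.2]
gripper_width: 59.7
```

Call:
apply_moves(plan="0 0 0 0; 0 0 0 0; 0 0 0 0; 0 0 0 0; 0 0 0 0; 0 0 0 0; 0 0 0 0; 0 0 0 0")

```text
time_s: 33.07
eef_pos: [572.5, 281.1, 83.9]
ee_rot: [-90.0, -0.0, -78.7]
force: [-0.4, 0.5, -0.7]
gripper_width: 59.6
```

Call:
apply_moves(plan="0 0 0 0; 0 0 0 0; 0 0 0 0; 0 0 0 0; 0 0 0 0; 0 0 0 0; 0 0 0 0; 0 0 0 0", claw=0)

```text
time_s: 33.73
eef_pos: [572.6, 281.1, 83.9]
ee_rot: [-90.0, 0.0, -78.7]
force: [0.1, 0.5, 1.3]
gripper_width: 20.4
```

Call:
apply_moves(plan="0 -0.1 0 0; 0 -0.3 0 0; 0 -0.5 0 0; 0 -0.7 0 0; 0 -0.8 0 0; 0 -0.8 0 0; 0 -0.6 0 0; 0 -0.2 0 0")

```text
time_s: 34.4
eef_pos: [574.1, 281.6, 188.8]
ee_rot: [-89.6, 0.1, -78.7]
force: [-0.5, -0.0, -1.1]
gripper_width: 20.2
```

```bash
python3 -c "
from h import *
to(609.4,-103.1,180,-78.5)
cv2.imwrite('pics/p1.png',cv2.resize(arm.snapshot('scene')[90:210,280:430,::-1],None,fx=4,fy=4,interpolation=cv2.INTER_CUBIC))"
```

```text
pos [574.1 281.6 188.8] rpy [-8.958e+01  7.000e-02 -7.865e+01] F [-0.5 -0.  -1.1] w 20.2 t 34.4 j6 9.7
 turn -0.03  now-axes [15.37  0.32 -1.64]  after-turn axes [15.36  0.35 -1.68]
```

View pics/p1.png

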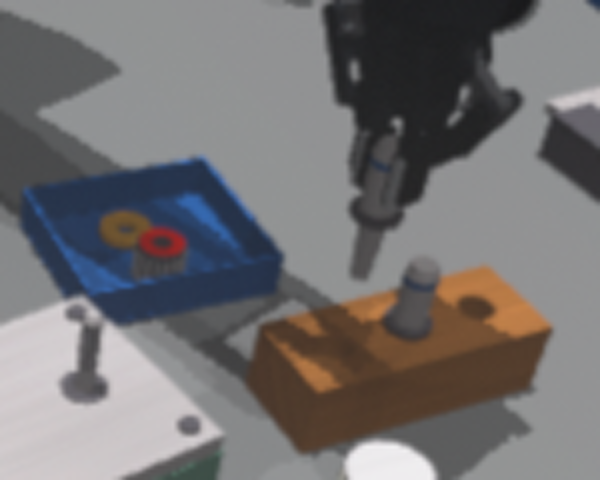

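Call:
apply_moves(plan="0.3 0 -0.03 0; 0.6 0 -0.06 0; 0.9 0 -0.1 0; 0.9 0 -0.1 0; 0.9 0 -0.1 0; 0.9 0 -0.1 0; 0.9 0 -0.1 0; 0.9 0 -0.1 0")

```text
time_s: 35.12
eef_pos: [585.5, 120.5, 181.7]
ee_rot: [-90.2, -0.0, -78.7]
force: [-0.0, 0.3, -1.8]
gripper_width: 20.3
```

Call:
apply_moves(plan="0.9 0 -0.1 0; 0.9 0 -0.1 0; 0.9 0 -0.1 0; 0.9 0 -0.1 0; 0.9 0 -0.1 0; 0.9 0 -0.1 0; 0.9 0 -0.1 0; 0.9 0 -0.1 0")

```text
time_s: 35.78
eef_pos: [600.9, -59.7, 181.7]
ee_rot: [-90.2, 0.0, -78.7]
force: [-0.6, -1.0, -1.7]
gripper_width: 20.3
```

Call:
apply_moves(plan="0.8 0 -0.1 0; 0.6 0 -0.06 0; 0.4 0 -0.03 0; 0.1 0 0 0; 0 0 0 0; 0 0 0 0; 0 0 0 0; 0 0 0 0")

```text
time_s: 36.45
eef_pos: [607.1, -103.6, 183.9]
ee_rot: [-90.0, 0.0, -78.6]
force: [-0.4, 1.2, -2.6]
gripper_width: 20.7
```

```bash
python3 -c "
from h import *
to(608.8,-102,145,-78.5)"
```

```text
pos [ 607.1 -103.6  183.9] rpy [-8.999e+01  1.000e-02 -7.857e+01] F [-0.4  1.2 -2.6] w 20.7 t 36.45 j6 -26.4
 turn -0.01  now-axes [-0.05  1.56  0.08]  after-turn axes [-0.05  1.56  0.08]
```

Call:
apply_moves(plan="-0.05 0.2 0.08 0; 0 0.4 0 0; 0 0.4 0 0; 0 0.3 0 0; 0 0.2 0 0; 0 0.1 0 0; 0 0 0 0; 0 0 0 0")

```text
time_s: 37.12
eef_pos: [608.8, -103.2, 143.7]
ee_rot: [-90.0, -0.0, -78.7]
force: [-0.9, 0.2, -0.4]
gripper_width: 19.8
```

Call:
apply_moves(plan="0 0.1 0 0; 0 0.15 0 0; 0 0.15 0 0; 0 0.15 0 0; 0 0.15 0 0; 0 0.1 0 0; 0 0 0 0; 0 0 0 0")

```text
time_s: 37.78
eef_pos: [608.7, -103.1, 123.4]
ee_rot: [-90.0, 0.0, -78.7]
force: [-0.3, 0.0, -1.0]
gripper_width: 20.2
```

```bash
python3 -c "
from h import *
to(608.8,-102,98,-78.5)"
```

```text
pos [ 608.7 -103.1  123.4] rpy [-9.003e+01  1.000e-02 -7.866e+01] F [-0.3  0.  -1. ] w 20.2 t 37.78 j6 -26.2
 turn -0.03  now-axes [-0.04  1.02  0.01]  after-turn axes [-0.04  1.02  0.01]
```

Call:
apply_moves(plan="0 0.15 0 0; 0 0.15 0 0; 0 0.15 0 0; 0 0.15 0 0; 0 0.1 0 0; 0 0.1 0 0; 0 0 0 0; 0 0 0 0")

```text
time_s: 38.45
eef_pos: [607.9, -102.8, 102.8]
ee_rot: [-90.1, 0.1, -78.7]
force: [-4.8, 2.1, -2.0]
gripper_width: 20.5
```

Call:
apply_moves(plan="0 0.04 0 0; 0 0.04 0 0; 0 0.04 0 0; 0 0 0 0; 0 0 0 0; 0 0 0 0; 0 0 0 0; 0 0 0 0")

```text
time_s: 39.12
eef_pos: [607.9, -102.9, 101.2]
ee_rot: [-90.1, 0.0, -78.7]
force: [-6.8, 1.4, 2.5]
gripper_width: 20.3
```

Call:
apply_moves(plan="0 0 -0.04 0; 0 0 -0.04 0; 0 0 0 0; 0 0.03 0 0; 0 0.03 0 0; 0 0 0 0; 0 0 0 0; 0 0 0 0")

```text
time_s: 39.78
eef_pos: [607.3, -103.2, 99.5]
ee_rot: [-89.9, 0.0, -78.6]
force: [-2.1, 4.8, 2.0]
gripper_width: 20.4
```

Call:
apply_moves(plan="-0.05 0 -0.02 0; 0 0 0 0; 0 0.03 0 0; 0 0.03 0 0; 0 0.03 0 0; 0 0 0 0; 0 0 0 0; 0 0 0 0")

```text
time_s: 40.45
eef_pos: [606.6, -102.6, 97.1]
ee_rot: [-89.9, -0.0, -78.7]
force: [3.0, 2.2, -1.2]
gripper_width: 20.8
```

Call:
apply_moves(plan="0 0 0 0; 0 0 0 0; 0 0 0 0; 0 0 0 0; 0 0 0 0; 0 -0.1 0 0; 0 -0.3 0 0; 0 -0.6 0 0", claw=0.7)

```text
time_s: 41.12
eef_pos: [604.8, -102.1, 120.5]
ee_rot: [-90.2, 0.1, -78.7]
force: [0.2, 0.6, -0.5]
gripper_width: 59.5
```

Call:
apply_moves(plan="0 -0.8 0 0; 0 -0.8 0 0; 0 -0.6 0 0; 0 -0.3 0 0; 0 0 0 0; 0 0 0 0; 0 0 0 0; 0 0 0 0")

```text
time_s: 41.78
eef_pos: [605.4, -102.2, 182.7]
ee_rot: [-90.2, 0.1, -78.7]
force: [-0.6, 0.7, -0.0]
gripper_width: 60.1
```

```bash
python3 -c "
from h import *
to(570,334.6,180,-78.5)
im=arm.snapshot('scene');cv2.imwrite('raw_s3.png',im[:,:,::-1])
a=cv2.resize(im[150:250,190:320,::-1],None,fx=6,fy=6,interpolation=cv2.INTER_CUBIC)
for z in(60,118,124):
    cv2.circle(a,tuple(((proj('scene',(606.9,-103.5,z))[0]-[190,150]+.5)*6).astype(int)),3,(0,255,0),1)
cv2.imwrite('pics/s3.png',a)"
```

```text
pos [ 605.4 -102.2  182.7] rpy [-9.016e+01  7.000e-02 -7.866e+01] F [-0.6  0.7 -0. ] w 60.1 t 41.78 j6 -26.2
 turn -0.03  now-axes [-17.41   0.13   2.05]  after-turn axes [-17.4    0.11   2.1 ]
```

View pics/s3.png

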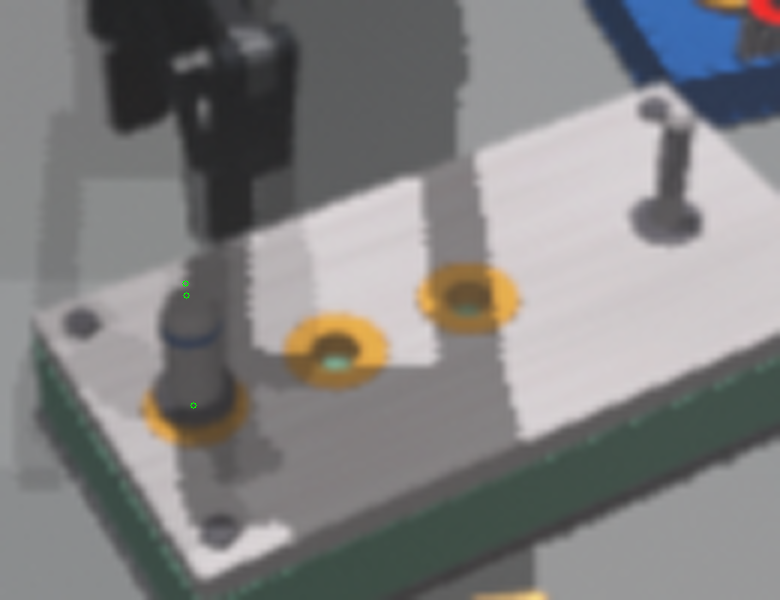

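Call:
apply_moves(plan="-0.3 0 0.03 0; -0.6 0 0.07 0; -0.92 0 0.11 0; -0.92 0 0.11 0; -0.92 0 0.11 0; -0.92 0 0.11 0; -0.92 0 0.11 0; -0.92 0 0.11 0")

```text
time_s: 42.5
eef_pos: [592.4, 61.3, 184.4]
ee_rot: [-90.0, 0.0, -78.6]
force: [-0.8, 0.1, -0.8]
gripper_width: 59.7
```

Call:
apply_moves(plan="-0.92 0 0.11 0; -0.92 0 0.11 0; -0.92 0 0.11 0; -0.92 0 0.11 0; -0.92 0 0.11 0; -0.92 0 0.11 0; -0.92 0 0.11 0; -0.92 0 0.11 0")

```text
time_s: 43.17
eef_pos: [577.3, 246.0, 184.3]
ee_rot: [-90.0, 0.0, -78.6]
force: [-0.4, -0.1, 1.0]
gripper_width: 59.7
```

Call:
apply_moves(plan="-0.92 0 0.11 0; -0.92 0 0.11 0; -0.92 0 0.11 0; -0.5 0 0.06 0; -0.36 0 0 0; 0 0 0 0; 0 0 0 0; 0 0 0 0")

```text
time_s: 43.83
eef_pos: [570.4, 333.2, 184.6]
ee_rot: [-90.0, -0.0, -78.7]
force: [-0.1, 0.2, 0.5]
gripper_width: 60.0
```

```bash
python3 -c "
from h import *
to(570,334,84,-78.5)"
```

```text
pos [570.4 333.2 184.6] rpy [-9.001e+01 -5.000e-02 -7.871e+01] F [-0.1  0.2  0.5] w 60.0 t 43.83 j6 14.1
 turn -0.04  now-axes [-0.04  4.02 -0.01]  after-turn axes [-0.04  4.02 -0.01]
```

Call:
apply_moves(plan="0 0.3 0 0; 0 0.6 0 0; 0 0.7 0 0; 0 0.7 0 0; 0 0.7 0 0; 0 0.6 0 0; 0 0.35 0 0; 0 0.08 0 0")

```text
time_s: 44.5
eef_pos: [569.2, 332.5, 80.8]
ee_rot: [-90.3, -0.1, -78.7]
force: [-0.1, -0.3, 0.0]
gripper_width: 60.1
```

Call:
apply_moves(plan="0 0 0 0; 0 0 0 0; 0 0 0 0; 0 0 0 0; 0 0 0 0; 0 0 0 0; 0 0 0 0; 0 0 0 0")

```text
time_s: 45.17
eef_pos: [570.3, 334.2, 83.9]
ee_rot: [-90.0, -0.0, -78.6]
force: [0.1, -0.4, -0.0]
gripper_width: 59.9
```

Call:
apply_moves(plan="0 0 0 0; 0 0 0 0; 0 0 0 0; 0 0 0 0; 0 0 0 0; 0 0 0 0; 0 0 0 0; 0 0 0 0", claw=0)

```text
time_s: 45.83
eef_pos: [570.4, 334.1, 83.9]
ee_rot: [-90.0, -0.0, -78.7]
force: [-1.2, -0.4, 1.0]
gripper_width: 20.4
```

Call:
apply_moves(plan="0 -0.1 0 0; 0 -0.3 0 0; 0 -0.5 0 0; 0 -0.7 0 0; 0 -0.8 0 0; 0 -0.8 0 0; 0 -0.6 0 0; 0 -0.2 0 0")

```text
time_s: 46.5
eef_pos: [571.8, 334.8, 189.0]
ee_rot: [-89.6, 0.1, -78.7]
force: [0.6, 0.3, -2.1]
gripper_width: 20.8
```

```bash
python3 -c "
from h import *
to(583.5,15.2,180,-78.5)"
```

```text
pos [571.8 334.8 189. ] rpy [-89.58   0.1  -78.65] F [ 0.6  0.3 -2.1] w 20.8 t 46.5 j6 14.1
 turn -0.03  now-axes [12.63  0.32 -2.06]  after-turn axes [12.62  0.36 -2.09]
```

Call:
apply_moves(plan="0.3 0 -0.05 0; 0.6 0 -0.1 0; 0.92 0 -0.15 0; 0.92 0 -0.15 0; 0.92 0 -0.15 0; 0.92 0 -0.15 0; 0.92 0 -0.15 0; 0.92 0 -0.15 0")

```text
time_s: 47.17
eef_pos: [574.9, 168.7, 181.6]
ee_rot: [-90.2, -0.0, -78.7]
force: [-1.0, -0.2, -1.7]
gripper_width: 20.3
```

Call:
apply_moves(plan="0.92 0 -0.15 0; 0.92 0 -0.15 0; 0.92 0 -0.15 0; 0.92 0 -0.15 0; 0.92 0 -0.15 0; 0.92 0 -0.15 0; 0.45 0 -0.08 0; 0.24 0 -0.05 0")

```text
time_s: 47.83
eef_pos: [580.3, 11.8, 182.2]
ee_rot: [-90.2, 0.0, -78.8]
force: [-0.2, -0.1, -1.5]
gripper_width: 20.6
```

Call:
apply_moves(plan="0 0 0 0; 0 0 0 0; 0 0 0 0; 0 0 0 0; 0 0.3 0 0; 0 0.3 0 0; 0 0.2 0 0; 0 0 0 0")

```text
time_s: 48.5
eef_pos: [580.2, 14.7, 161.2]
ee_rot: [-90.2, 0.1, -78.6]
force: [-0.6, -0.4, -1.8]
gripper_width: 20.2
```

```bash
python3 -c "
from h import *
to(583.5,15.2,145,-78.5)"
```

```text
pos [580.2  14.7 161.2] rpy [-9.024e+01  6.000e-02 -7.862e+01] F [-0.6 -0.4 -1.8] w 20.2 t 48.5 j6 -15.5
 turn -0.02  now-axes [0.01 0.65 0.14]  after-turn axes [0.01 0.65 0.13]
```

Call:
apply_moves(plan="0 0.2 0.08 0; 0 0.2 0 0; 0 0.2 0 0; 0 0.1 0 0; 0 0 0 0; 0 0 0 0; 0 0 0 0; 0 0 0 0")

```text
time_s: 49.17
eef_pos: [583.6, 14.7, 146.8]
ee_rot: [-89.9, -0.0, -78.7]
force: [-0.2, -0.6, -1.4]
gripper_width: 20.0
```

```bash
python3 -c "
from h import *
to(583.5,15.2,102,-78.5)"
```

```text
pos [583.6  14.7 146.8] rpy [-8.995e+01 -2.000e-02 -7.866e+01] F [-0.2 -0.6 -1.4] w 20.0 t 49.17 j6 -15.5
 turn -0.03  now-axes [-0.02  1.79 -0.  ]  after-turn axes [-0.02  1.79 -0.  ]
```

Call:
apply_moves(plan="0 0.1 0 0; 0 0.15 0 0; 0 0.15 0 0; 0 0.15 0 0; 0 0.15 0 0; 0 0.1 0 0; 0 0 0 0; 0 0 0 0")

```text
time_s: 49.83
eef_pos: [583.2, 14.7, 125.9]
ee_rot: [-90.0, 0.0, -78.7]
force: [-0.2, -0.8, -1.7]
gripper_width: 20.7
```

Call:
apply_moves(plan="0 0.1 0 0; 0 0.15 0 0; 0 0.15 0 0; 0 0.15 0 0; 0 0.15 0 0; 0 0.1 0 0; 0 0 0 0; 0 0 0 0")

```text
time_s: 50.5
eef_pos: [583.2, 14.4, 105.9]
ee_rot: [-90.1, -0.0, -78.7]
force: [-0.2, -1.4, -3.0]
gripper_width: 20.6
```

Call:
apply_moves(plan="0 0.05 0 0; 0 0.05 0 0; 0 0.03 0 0; 0 0 0 0; 0 0 0 0; 0 0 0 0; 0 0 0 0; 0 0 0 0")

```text
time_s: 51.17
eef_pos: [583.5, 14.4, 103.2]
ee_rot: [-90.0, -0.0, -78.7]
force: [0.8, -3.8, -0.5]
gripper_width: 20.2
```

Call:
apply_moves(plan="0.05 0 0 0; 0 0.05 0 0; 0 0.05 0 0; 0 0.03 0 0; 0 0.03 0 0; 0 0 0 0; 0 0 0 0; 0 0 0 0")

```text
time_s: 51.83
eef_pos: [583.5, 13.7, 98.8]
ee_rot: [-90.0, 0.0, -78.7]
force: [0.1, 0.2, -2.2]
gripper_width: 20.2
```

Call:
apply_moves(plan="0 0.03 0 0; 0 0.03 0 0; 0 0 0 0; 0 0 0 0; 0 0 0 0; 0 0 0 0; 0 0 0 0; 0 0 0 0")

```text
time_s: 52.5
eef_pos: [583.6, 13.5, 97.5]
ee_rot: [-90.0, 0.0, -78.7]
force: [0.5, 0.0, -1.9]
gripper_width: 20.4
```

Call:
apply_moves(plan="0 0 0 0; 0 0 0 0; 0 0 0 0; 0 0 0 0; 0 0 0 0; 0 -0.1 0 0; 0 -0.3 0 0; 0 -0.6 0 0", claw=0.7)

```text
time_s: 53.17
eef_pos: [582.4, 13.6, 121.1]
ee_rot: [-90.2, 0.1, -78.7]
force: [0.2, -0.1, -0.6]
gripper_width: 59.7
```

Call:
apply_moves(plan="0 -0.8 0 0; 0 -0.9 0 0; 0 -0.9 0 0; 0 -0.6 0 0; 0 -0.3 0 0; 0 0 0 0; 0 0 0 0; 0 0 0 0", claw=1)

```text
time_s: 53.83
eef_pos: [583.0, 13.5, 208.5]
ee_rot: [-90.1, 0.0, -78.7]
force: [0.1, -0.1, -0.4]
gripper_width: 85.4
```

```bash
python3 - <<'E'
from h import *
im=arm.snapshot('top')[:,:,::-1].copy();cv2.imwrite('raw_t4.png',im)
s=arm.snapshot('scene')[:,:,::-1].copy();cv2.imwrite('raw_s4.png',s)
print(blobs(im,(6,140,60),(32,255,255),15)[:8]); print(blobs(s,(6,140,60),(32,255,255),40)[:8])
a=cv2.resize(im[140:310,230:430],None,fx=4,fy=4,interpolation=cv2.INTER_CUBIC)[:600]
cv2.imwrite('pics/t4.png',np.hstack([a])); to(583.5,13.6,200,-78.5)
cv2.imwrite('pics/t4.png',cv2.resize(np.vstack([cv2.resize(im[150:300,300:425],None,fx=4,fy=4,interpolation=cv2.INTER_CUBIC).transpose(0,1,2)]),None,fx=1,fy=1))
E
```

```text
[(array([190.73, 149.19]), [181, 141, 16, 13, 67]), (array([291.78, 182.35]), [287, 177, 13, 9, 23]), (array([269.81, 183.68]), [267, 180, 7, 10, 31]), (array([147.74, 194.53]), [118, 182, 61, 26, 1255]), (array([182.85, 262.41]), [177, 257, 13, 12, 87]), (array([344.73, 271.42]), [339, 269, 14, 9, 26]), (array([346.5 , 284.96]), [329, 272, 32, 32, 418]), (array([ 43.58, 341.33]), [41, 338, 6, 7, 24])]
[(array([389.16,  73.66]), [366, 63, 47, 22, 757]), (array([310.84, 146.64]), [306, 143, 12, 8, 61]), (array([139.65, 152.99]), [126, 144, 32, 19, 372]), (array([380.34, 172.1 ]), [346, 157, 71, 31, 1050]), (array([139.41, 169.36]), [130, 164, 20, 11, 146]), (array([245.5 , 207.86]), [238, 203, 16, 11, 112]), (array([369.44, 231.77]), [359, 220, 24, 22, 320])]
pos [582.9  13.5 208.2] rpy [-9.019e+01  5.000e-02 -7.866e+01] F [ 0.2  0.  -0.6] w 85.3 t 53.93 j6 -15.6
 turn -0.03  now-axes [0.   0.33 0.03]  after-turn axes [0.   0.33 0.03]
```

View pics/t4.png

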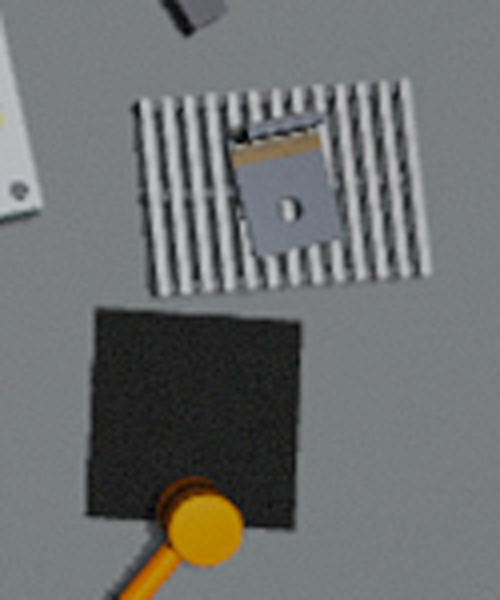

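```bash
python3 - <<'E'
from h import *
im=cv2.imread('raw_t4.png');s=cv2.imread('raw_s4.png')
h=cv2.cvtColor(im,cv2.COLOR_BGR2HSV);m=cv2.inRange(h,(10,140,120),(32,255,255));m[:265]=0;m[320:]=0;m[:,:320]=0;m[:,380:]=0
d=cv2.distanceTransform(m,cv2.DIST_L2,5);v,u=np.unravel_index(d.argmax(),d.shape);print("top head approx",u,v,d.max())
# head circle fit: pixels in mask within the head
ys,xs=np.nonzero(m);
o=cv2.morphologyEx(m,cv2.MORPH_OPEN,cv2.getStructuringElement(2,(11,11)));mm=cv2.moments(o,True);c=(mm['m10']/mm['m00'],mm['m01']/mm['m00']);print("top centroid",c,o.sum()/255)
a=back("top",c,65);print("head top",a, "r",np.sqrt(o.sum()/255/np.pi)*3)
k=(np.hypot(xs-c[0],ys-c[1])>11)&(ys>c[1]);P=np.array([back("top",p,34) for p in zip(xs[k],ys[k])])
# black grip
g=cv2.inRange(h,(0,0,0),(180,255,40));
mu=P[:,:2].mean(0);print(len(P),mu,"dir head",np.degrees(np.arctan2(a[1]-mu[1],a[0]-mu[0])), np.hypot(*(a[:2]-mu)))
w,V=np.linalg.eigh(np.cov(P[:,:2].T));print("pca",np.degrees(np.arctan2(V[1,1],V[0,1])))
hs=cv2.cvtColor(s,cv2.COLOR_BGR2HSV);ms=cv2.inRange(hs,(10,140,130),(32,255,255));ms[:135]=0;ms[180:]=0;ms[:,:115]=0;ms[:,175:]=0
os=cv2.morphologyEx(ms,cv2.MORPH_OPEN,cv2.getStructuringElement(2,(9,5)));mm=cv2.moments(os,True);cs=(mm['m10']/mm['m00'],mm['m01']/mm['m00']);print("scene",cs,os.sum()/255,back("scene",cs,65))
def crop(i,x,y,w,hh,f):return cv2.resize(i[y:y+hh,x:x+w],None,fx=f,fy=f,interpolation=cv2.INTER_CUBIC)
cv2.imwrite("pics/m.png",np.hstack([crop(im,300,255,80,75,5),crop(s,105,125,80,75,5)]))
E
```

```text
top head approx 351 282 8.7876
top centroid (350.93650793650795, 282.00396825396825) 252.0
head top [ 305.27886297 -264.60312119   65.        ] r 26.86869594648831
103 [ 266.27344779 -226.86121648] dir head -44.0568103489173 54.27590426862472
pca 138.57434027521566
scene (137.5512465373961, 156.4404432132964) 361.0 [ 333.26641264 -262.67690106   65.        ]
```

View pics/m.png

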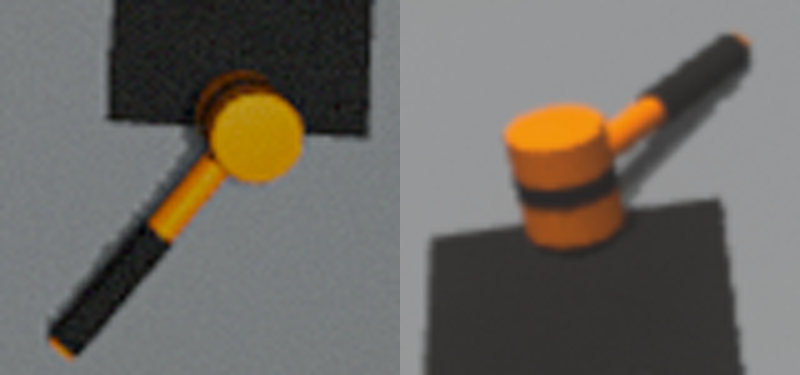

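```bash
python3 - <<'E'
from h import *
ut=np.array([350.9,281.9]);us=np.array([135.9,150.1])
r=least_squares(lambda p:np.r_[proj("top",p)[0]-ut,proj("scene",p)[0]-us],(310,-265,65));print(r.x,r.fun,back("top",ut,65),back("scene",us,65))
# handle: top view edges at middle of crops -> axis points
for q in((60,347),(165,233),(195,198)):
    p=back("top",np.array(q)/5+[300,255]-.5,34);d=r.x-p;print(p,np.degrees(np.arctan2(d[1],d[0])),np.hypot(d[0],d[1]))
p=back("scene",np.array([742-400,40])/5+[105,125]-.5,34);d=r.x-p;print(p,np.degrees(np.arctan2(d[1],d[0])),np.hypot(d[0],d[1]))
# plan: yaw so that jaw axis is perpendicular to handle
for th in(-43,):to(r.x[0],r.x[1],160,th)
s=arm.state();print(s["joints"].round(1))
E
```

```text
[ 305.66845689 -264.18719176   66.26380325] [-2.65746768e-02 -1.62382465e-03 -2.40322025e-02 -8.55690033e-05] [ 305.57807796 -264.50662264   65.        ] [ 303.92762591 -264.20725436   65.        ]
[ 183.08869989 -150.26943265   34.        ] -42.90241274159264 167.341126644461
[ 248.14359938 -214.03586469   34.        ] -41.08257242351867 76.31687125595121
[ 268.28373154 -232.43475587   34.        ] -40.34265877348252 49.04931063979115
[ 205.05548258 -152.34830636   34.        ] -48.024683884572426 150.43572343882815
pos [582.9  13.5 208.2] rpy [-9.019e+01  5.000e-02 -7.866e+01] F [ 0.2  0.  -0.6] w 85.3 t 53.93 j6 -15.6
 turn -6.22  now-axes [  8.71   1.96 -13.05]  after-turn axes [ -0.53   1.93 -15.69]
[ -4.2   9.9  77.3  -0.   93.  -15.6]
```

Call:
apply_moves(plan="0 0 0 -0.89; 0 0 0 -0.89; 0 0 0 -0.89; 0 0 0 -0.89; 0 0 0 -0.89; 0 0 0 -0.89; 0 0 0 -0.89; 0 0 -0.3 0", claw=1)

```text
time_s: 54.6
eef_pos: [578.4, 8.6, 208.5]
ee_rot: [-90.1, 0.1, -42.8]
force: [0.2, 0.0, -0.1]
gripper_width: 85.3
```

Call:
apply_moves(plan="0 0 -0.6 0; -0.04 0.1 -0.95 0; -0.04 0.1 -0.95 0; -0.04 0.1 -0.95 0; -0.04 0.1 -0.95 0; -0.04 0.1 -0.95 0; -0.04 0.1 -0.95 0; -0.04 0.1 -0.95 0")

```text
time_s: 55.27
eef_pos: [448.2, -120.6, 191.6]
ee_rot: [-90.1, 0.1, -43.1]
force: [0.4, 0.1, 0.3]
gripper_width: 85.6
```

Call:
apply_moves(plan="-0.04 0.1 -0.95 0; -0.04 0.1 -0.95 0; -0.04 0.1 -0.95 0; -0.04 0.1 -0.95 0; -0.04 0.1 -0.95 0; -0.04 0.1 -0.95 0; -0.04 0.1 -0.95 0; 0 0 -0.8 0")

```text
time_s: 55.93
eef_pos: [315.7, -251.7, 173.8]
ee_rot: [-90.0, 0.1, -43.1]
force: [-0.1, 0.1, -0.1]
gripper_width: 85.3
```

Call:
apply_moves(plan="0 0 -0.5 0; 0 0 -0.2 0; 0 0 0 0; 0 0 0 0; 0 0 0 0; 0 0 0 0; 0 0 0 0; 0 0 0 0")

```text
time_s: 56.6
eef_pos: [306.3, -263.8, 175.1]
ee_rot: [-90.0, -0.0, -42.9]
force: [-0.3, -0.2, 0.1]
gripper_width: 85.7
```

```bash
python3 - <<'E'
from h import *
to(305.2,-264.3,38,-43)
im=arm.snapshot('scene');print(blobs(im[:,:,::-1].copy(),(6,140,60),(32,255,255),40)[:8])
E
```

```text
pos [ 306.3 -263.8  175.1] rpy [-9.00e+01 -1.00e-02 -4.29e+01] F [-0.3 -0.2  0.1] w 85.7 t 56.6 j6 -95.9
 turn 0.02  now-axes [-0.02  5.48 -0.04]  after-turn axes [-0.02  5.48 -0.04]
[(array([389.15,  73.67]), [366, 63, 47, 22, 758]), (array([310.88, 146.58]), [306, 143, 12, 8, 60]), (array([139.64, 153.08]), [126, 144, 32, 19, 366]), (array([380.39, 172.08]), [346, 157, 71, 31, 1047]), (array([139.41, 169.39]), [129, 164, 21, 11, 153]), (array([245.4 , 207.82]), [238, 203, 16, 11, 108]), (array([369.47, 231.82]), [359, 220, 24, 22, 318])]
```

Call:
apply_moves(plan="0 0.4 0 0; 0 0.7 0 0; 0 0.8 0 0; 0 0.8 0 0; 0 0.7 0 0; 0 0.5 0 0; 0 0.3 0 0; 0 0.2 0 0")

```text
time_s: 57.32
eef_pos: [305.4, -263.5, 63.5]
ee_rot: [-90.0, 0.1, -43.0]
force: [0.1, -0.5, -0.5]
gripper_width: 85.6
```

Call:
apply_moves(plan="0 0.2 -0.04 0; 0 0.2 0 0; 0 0.2 0 0; 0 0.2 0 0; 0 0.15 0 0; 0 0.1 0 0; 0 0.05 0 0; 0 0 0 0")

```text
time_s: 57.98
eef_pos: [305.2, -264.8, 37.3]
ee_rot: [-90.0, 0.0, -43.0]
force: [0.7, -0.8, -0.8]
gripper_width: 85.6
```

Call:
apply_moves(plan="0 0 0 0; 0 0 0 0; 0 0 0 0; 0 0 0 0; 0 0 0 0; 0 0 0 0; 0 0 0 0; 0 0 0 0", claw=0)

```text
time_s: 58.65
eef_pos: [305.8, -265.7, 38.4]
ee_rot: [-90.0, -0.1, -43.0]
force: [-0.9, -0.4, 5.7]
gripper_width: 54.1
```

```bash
python3 - <<'E'
from h import *
to(305.2,-264.3,200,-43)
E
```

```text
pos [ 305.8 -265.7   38.4] rpy [-90.02  -0.13 -42.96] F [-0.9 -0.4  5.7] w 54.1 t 58.65 j6 -96.0
 turn 0.01  now-axes [-0.04 -6.46  0.02]  after-turn axes [-0.06 -6.46  0.02]
```

Call:
apply_moves(plan="0 -0.2 0 0; 0 -0.6 0 0; 0 -0.9 0 0; 0 -1 0 0; 0 -1 0 0; 0 -1 0 0; 0 -1 0 0; 0 -0.76 0 0")

```text
time_s: 59.32
eef_pos: [304.5, -264.0, 199.2]
ee_rot: [-90.0, 0.2, -43.0]
force: [0.4, -0.4, -4.7]
gripper_width: 54.0
```

```bash
python3 - <<'E'
from h import *
to(606.8,-103.3,195,-43)
E
```

```text
pos [ 304.5 -264.   199.2] rpy [-89.98   0.16 -42.95] F [ 0.4 -0.4 -4.7] w 54.0 t 59.32 j6 -96.0
 turn 0.01  now-axes [ 4.47  0.16 12.94]  after-turn axes [ 4.46  0.17 12.95]
```

Call:
apply_moves(plan="0.1 0 0.3 0; 0.2 0 0.6 0; 0.33 0 0.95 0; 0.33 0 0.95 0; 0.33 0 0.95 0; 0.33 0 0.95 0; 0.33 0 0.95 0; 0.33 0 0.95 0")

```text
time_s: 59.98
eef_pos: [459.2, -180.8, 195.3]
ee_rot: [-90.1, 0.4, -42.9]
force: [0.3, -0.6, -3.8]
gripper_width: 54.4
```

Call:
apply_moves(plan="0.33 0 0.95 0; 0.33 0 0.95 0; 0.33 0 0.95 0; 0.33 0 0.95 0; 0.33 0 0.95 0; 0.33 0 0.95 0; 0.13 0 0.4 0; 0.08 0 0.24 0")

```text
time_s: 60.65
eef_pos: [607.3, -102.3, 194.9]
ee_rot: [-90.2, 0.4, -42.8]
force: [-0.3, -0.2, -5.4]
gripper_width: 54.4
```

Call:
apply_moves(plan="0 0 0 0; 0 0 0 0; 0 0 0 0; 0 0.3 0 0; 0 0.3 0 0; 0 0.2 0 0; 0 0.1 0 0; 0 0 0 0")

```text
time_s: 61.32
eef_pos: [606.6, -104.4, 175.0]
ee_rot: [-90.1, 0.1, -43.0]
force: [0.1, 0.3, -5.4]
gripper_width: 54.0
```

```bash
python3 - <<'E'
from h import *
to(606.8,-103.3,160,-43)
E
```

```text
pos [ 606.6 -104.4  175. ] rpy [-90.08   0.14 -42.98] F [ 0.1  0.3 -5.4] w 54.0 t 61.32 j6 -62.1
 turn 0.0  now-axes [-0.02  0.6   0.04]  after-turn axes [-0.02  0.6   0.04]
```

Call:
apply_moves(plan="-0.02 0.2 0.04 0; 0 0.2 0 0; 0 0.15 0 0; 0 0.1 0 0; 0 0 0 0; 0 0 0 0; 0 0 0 0; 0 0 0 0")

```text
time_s: 61.98
eef_pos: [608.0, -103.3, 160.7]
ee_rot: [-90.0, -0.0, -43.0]
force: [-0.4, 0.1, -4.1]
gripper_width: 54.2
```

Call:
apply_moves(plan="0 0.06 0 0; 0 0.06 0 0; 0 0.06 0 0; 0 0.04 0 0; 0 0.02 0 0; 0 0 0 0; 0 0 0 0; 0 0 0 0")

```text
time_s: 62.65
eef_pos: [607.9, -103.3, 154.4]
ee_rot: [-90.0, -0.0, -43.0]
force: [0.2, -1.2, -5.2]
gripper_width: 54.3
```

Call:
apply_moves(plan="0 0.03 0 0; 0 0.03 0 0; 0 0.03 0 0; 0 0.03 0 0; 0 0 0 0; 0 0 0 0; 0 0 0 0; 0 0 0 0")

```text
time_s: 63.32
eef_pos: [608.1, -103.5, 152.3]
ee_rot: [-90.0, -0.1, -43.0]
force: [-1.2, -0.3, 2.9]
gripper_width: 53.9
```

Call:
apply_moves(plan="0 0.04 0 0; 0 0.04 0 0; 0 0 0 0; 0 0 0 0; 0 0 0 0; 0 0 0 0; 0 0 0 0; 0 0 0 0")

```text
time_s: 63.98
eef_pos: [608.1, -103.4, 149.5]
ee_rot: [-90.0, -0.1, -43.0]
force: [-0.3, -1.7, 3.9]
gripper_width: 53.9
```

Call:
apply_moves(plan="0 -0.15 0 0; 0 -0.05 0 0; 0 0.1 0 0; 0 0.1 0 0; 0 0.08 0 0; 0 0 0 0; 0 0 0 0; 0 0 0 0")

```text
time_s: 64.65
eef_pos: [607.8, -103.4, 148.0]
ee_rot: [-90.0, -0.0, -43.0]
force: [-2.3, 0.6, 2.9]
gripper_width: 54.6
```

Call:
apply_moves(plan="0 -0.15 0 0; 0 -0.05 0 0; 0 0.1 0 0; 0 0.1 0 0; 0 0.08 0 0; 0 0 0 0; 0 0 0 0; 0 0 0 0")

```text
time_s: 65.32
eef_pos: [608.3, -103.6, 146.9]
ee_rot: [-90.0, -0.1, -43.0]
force: [-1.9, 0.0, 6.0]
gripper_width: 54.1
```

Call:
apply_moves(plan="0 -0.15 0 0; 0 -0.05 0 0; 0 0.1 0 0; 0 0.1 0 0; 0 0.1 0 0; 0 0 0 0; 0 0 0 0; 0 0 0 0")

```text
time_s: 65.98
eef_pos: [608.7, -104.1, 146.7]
ee_rot: [-89.9, -0.3, -43.0]
force: [-2.5, -1.2, 10.0]
gripper_width: 54.1
```

Call:
apply_moves(plan="0 -0.15 0 0; 0 -0.05 0 0; 0 0.1 0 0; 0 0.1 0 0; 0 0.06 0 0; 0 0 0 0; 0 0 0 0; 0 0 0 0")

```text
time_s: 66.65
eef_pos: [609.0, -104.4, 146.5]
ee_rot: [-89.9, -0.4, -43.0]
force: [-5.4, -0.7, 14.6]
gripper_width: 54.2
```

Call:
apply_moves(plan="0 -0.15 0 0; 0 -0.05 0 0; 0 0.1 0 0; 0 0.1 0 0; 0 0.06 0 0; 0 0 0 0; 0 0 0 0; 0 0 0 0")

```text
time_s: 67.32
eef_pos: [610.4, -103.7, 145.8]
ee_rot: [-89.7, -0.5, -42.9]
force: [-1.5, 0.6, 18.4]
gripper_width: 53.3
```

Call:
apply_moves(plan="0 -0.15 0 0; 0 -0.4 0 0; 0 -0.6 0 0; 0 -0.5 0 0; 0 -0.2 0 0; 0 0 0 0; 0 0 0 0; 0 0 0 0")

```text
time_s: 67.98
eef_pos: [607.2, -103.2, 184.5]
ee_rot: [-90.1, 0.1, -43.0]
force: [0.2, 0.4, -4.9]
gripper_width: 52.8
```

```bash
python3 - <<'E'
from h import *
to(583.5,13.6,185,-43)
E
```

```text
pos [ 607.2 -103.2  184.5] rpy [-90.07   0.12 -42.96] F [ 0.2  0.4 -4.9] w 52.8 t 67.98 j6 -62.0
 turn 0.01  now-axes [-3.88 -0.01  2.77]  after-turn axes [-3.88 -0.02  2.77]
```

Call:
apply_moves(plan="-0.3 0 0.2 0; -0.6 0 0.43 0; -0.8 0 0.57 0; -0.8 0 0.57 0; -0.7 0 0.5 0; -0.4 0 0.3 0; -0.28 0 0.2 0; 0 0 0 0")

```text
time_s: 68.65
eef_pos: [583.5, 15.3, 185.7]
ee_rot: [-90.0, 0.1, -42.8]
force: [-0.2, -0.8, -4.5]
gripper_width: 52.9
```

Call:
apply_moves(plan="0 0 0 0; 0 0 0 0; 0 0.3 0 0; 0 0.3 0 0; 0 0.2 0 0; 0 0.1 0 0; 0 0 0 0; 0 0 0 0")

```text
time_s: 69.32
eef_pos: [583.8, 13.3, 163.0]
ee_rot: [-90.0, 0.0, -43.0]
force: [-0.1, -0.1, -4.4]
gripper_width: 53.5
```

```bash
python3 - <<'E'
from h import *
to(583.5,13.6,155,-43)
for n in("scene","top"): cv2.imwrite(f"raw_{n}5.png",arm.snapshot(n)[:,:,::-1])
E
```

```text
pos [583.8  13.3 163. ] rpy [-9.004e+01  4.000e-02 -4.298e+01] F [-0.1 -0.1 -4.4] w 53.5 t 69.32 j6 -51.3
 turn 0.0  now-axes [-0.02  0.32 -0.  ]  after-turn axes [-0.02  0.32 -0.  ]
```

Call:
apply_moves(plan="0 0.1 0 0; 0 0.1 0 0; 0 0.06 0 0; 0 0.06 0 0; 0 0 0 0; 0 0 0 0; 0 0 0 0; 0 0 0 0")

```text
time_s: 70.08
eef_pos: [584.1, 13.5, 155.7]
ee_rot: [-90.0, -0.0, -43.0]
force: [1.0, 0.5, -5.0]
gripper_width: 53.0
```

Call:
apply_moves(plan="0 0.03 0 0; 0 0.03 0 0; 0 0.03 0 0; 0 0.03 0 0; 0 0 0 0; 0 0 0 0; 0 0 0 0; 0 0 0 0")

```text
time_s: 70.75
eef_pos: [584.0, 13.5, 152.6]
ee_rot: [-90.0, -0.0, -43.0]
force: [-0.0, 0.5, -4.7]
gripper_width: 53.2
```

Call:
apply_moves(plan="0 -0.1 0 0; 0 0.06 0 0; 0 0.08 0 0; 0 0.04 0 0; 0 0 0 0; 0 0 0 0; 0 0 0 0; 0 0 0 0")

```text
time_s: 71.42
eef_pos: [584.5, 13.4, 151.6]
ee_rot: [-89.9, -0.1, -43.0]
force: [-1.2, 0.2, 2.5]
gripper_width: 53.0
```

Call:
apply_moves(plan="0 -0.15 0 0; 0 -0.05 0 0; 0 0.1 0 0; 0 0.1 0 0; 0 0.08 0 0; 0 0 0 0; 0 0 0 0; 0 0 0 0")

```text
time_s: 72.08
eef_pos: [584.4, 13.4, 149.6]
ee_rot: [-90.0, -0.1, -43.0]
force: [-1.4, -0.2, 4.4]
gripper_width: 53.1
```

Call:
apply_moves(plan="0 -0.15 0 0; 0 -0.05 0 0; 0 0.1 0 0; 0 0.1 0 0; 0 0.08 0 0; 0 0 0 0; 0 0 0 0; 0 0 0 0")

```text
time_s: 72.75
eef_pos: [584.3, 13.4, 147.5]
ee_rot: [-90.0, -0.1, -43.0]
force: [-1.5, 0.2, 3.9]
gripper_width: 53.0
```

Call:
apply_moves(plan="0 -0.15 0 0; 0 -0.05 0 0; 0 0.1 0 0; 0 0.1 0 0; 0 0.08 0 0; 0 0 0 0; 0 0 0 0; 0 0 0 0")

```text
time_s: 73.42
eef_pos: [584.4, 13.4, 146.0]
ee_rot: [-90.0, -0.1, -43.0]
force: [-2.1, -0.9, 5.7]
gripper_width: 53.1
```

Call:
apply_moves(plan="0 -0.15 0 0; 0 -0.05 0 0; 0 0.1 0 0; 0 0.1 0 0; 0 0.06 0 0; 0 0 0 0; 0 0 0 0; 0 0 0 0")

```text
time_s: 74.08
eef_pos: [584.5, 13.2, 145.9]
ee_rot: [-89.9, -0.1, -43.0]
force: [-3.0, 0.7, 8.7]
gripper_width: 53.2
```

Call:
apply_moves(plan="0 -0.15 0 0; 0 -0.05 0 0; 0 0.1 0 0; 0 0.1 0 0; 0 0.06 0 0; 0 0 0 0; 0 0 0 0; 0 0 0 0")

```text
time_s: 74.75
eef_pos: [584.8, 13.1, 145.8]
ee_rot: [-89.9, -0.2, -43.0]
force: [-5.7, -0.7, 13.6]
gripper_width: 52.7
```

Call:
apply_moves(plan="0 -0.15 0 0; 0 -0.05 0 0; 0 0.1 0 0; 0 0.1 0 0; 0 0.05 0 0; 0 0 0 0; 0 0 0 0; 0 0 0 0")

```text
time_s: 75.42
eef_pos: [584.9, 13.0, 145.7]
ee_rot: [-89.9, -0.3, -43.0]
force: [-5.5, -1.6, 18.4]
gripper_width: 53.4
```

Call:
apply_moves(plan="0 -0.2 0 0; 0 -0.5 0 0; 0 -0.7 0 0; 0 -0.6 0 0; 0 -0.3 0 0; 0 0 0 0; 0 0 0 0; 0 0 0 0")

```text
time_s: 76.08
eef_pos: [583.3, 13.5, 195.8]
ee_rot: [-90.1, 0.1, -43.0]
force: [0.5, 1.1, -4.5]
gripper_width: 52.9
```

```bash
python3 - <<'E'
from h import *
to(384.2,-271.8,170,-43)
E
```

```text
pos [583.3  13.5 195.8] rpy [-90.12   0.14 -42.96] F [ 0.5  1.1 -4.5] w 52.9 t 76.08 j6 -51.3
 turn 0.01  now-axes [  1.95   1.06 -13.78]  after-turn axes [  1.96   1.03 -13.78]
```

Call:
apply_moves(plan="0.05 0 -0.3 0; 0.09 0 -0.6 0; 0.13 0 -0.92 0; 0.13 0 -0.92 0; 0.13 0 -0.92 0; 0.13 0 -0.92 0; 0.13 0 -0.92 0; 0.13 0 -0.92 0")

```text
time_s: 76.75
eef_pos: [489.3, -121.3, 197.2]
ee_rot: [-90.1, 0.0, -43.0]
force: [0.4, -0.8, -6.0]
gripper_width: 53.3
```

Call:
apply_moves(plan="0.13 0 -0.92 0; 0.13 0.1 -0.92 0; 0.13 0.1 -0.92 0; 0.13 0.2 -0.92 0; 0.13 0.2 -0.92 0; 0.13 0.2 -0.92 0; 0.2 0.1 -0.92 0; 0.18 0.1 -0.84 0")

```text
time_s: 77.42
eef_pos: [386.1, -273.8, 172.0]
ee_rot: [-90.1, 0.1, -43.0]
force: [-0.7, -0.9, -5.0]
gripper_width: 53.2
```

Call:
apply_moves(plan="0.08 0 -0.6 0; 0.05 0 -0.3 0; 0 0 0 0; 0 0 0 0; 0 0 0 0; 0 0 0 0; 0 0 0 0; 0 0 0 0")

```text
time_s: 78.08
eef_pos: [376.1, -290.7, 172.9]
ee_rot: [-90.0, -0.0, -42.9]
force: [0.1, -0.7, -4.9]
gripper_width: 53.0
```

```bash
python3 - <<'E'
from h import *
to(384.2,-271.8,60,-43)
s=arm.snapshot("scene")[:,:,::-1].copy();cv2.imwrite("raw_s6.png",s);t=arm.snapshot("top")[:,:,::-1].copy();cv2.imwrite("raw_t6.png",t)
def panel(a,x,y,w,h,f,n):
    c=cv2.resize(a[y:y+h,x:x+w],(w*f,h*f),interpolation=cv2.INTER_CUBIC)
    return c
f=8
A=panel(s,200,165,98,62,f,"scene")
for x,y in((606.5,-103.2),(583,13.8)):
    for z,col in((111,(0,255,0)),(118,(0,0,255)),(66,(0,255,0)),(73,(0,0,255))):
        r=4 if z>100 else 16;q=np.linspace(0,2*np.pi,50);P=np.c_[x+r*np.cos(q),y+r*np.sin(q),0*q+z]
        cv2.polylines(A,[((proj("scene",P)-[200,165]+.5)*f).astype(int)],True,col,1)
cv2.imwrite("pics/A.png",A)
# blue-ish band / height check by comparison of mean rows: before tap frames raw_s4 vs now around each pin
for nm,x,y in(("s1",606.5,-103.2),("s3",583,13.8)):
    u,v=proj("scene",(x,y,115))[0].astype(int)
    best=[]
    a=cv2.cvtColor(cv2.imread("raw_s4.png"),cv2.COLOR_BGR2GRAY)[v-6:v+16,u-6:u+7]
    g=cv2.cvtColor(s,cv2.COLOR_BGR2GRAY);up=lambda i:cv2.resize(i,None,fx=8,fy=8,interpolation=cv2.INTER_CUBIC)
    R=cv2.matchTemplate(up(g[v-12:v+24,u-12:u+13]),up(a),cv2.TM_CCOEFF_NORMED);_,m,_,l=cv2.minMaxLoc(R)
    print(nm,"shift px",(np.array(l)/8-[6,6]),round(m,3),"expected for 7mm",proj("scene",(x,y,111))[0]-proj("scene",(x,y,118))[0])
E
```

```text
pos [ 376.1 -290.7  172.9] rpy [-9.000e+01 -1.000e-02 -4.288e+01] F [ 0.1 -0.7 -4.9] w 53.0 t 78.08 j6 -91.7
 turn 0.02  now-axes [-0.28  4.52  0.78]  after-turn axes [-0.28  4.52  0.77]
s1 shift px [-0.125  1.25 ] 0.981 expected for 7mm [0.15673262 2.29528707]
s3 shift px [0.875 5.625] 0.605 expected for 7mm [-0.10919492  2.27753005]
```

View pics/A.png

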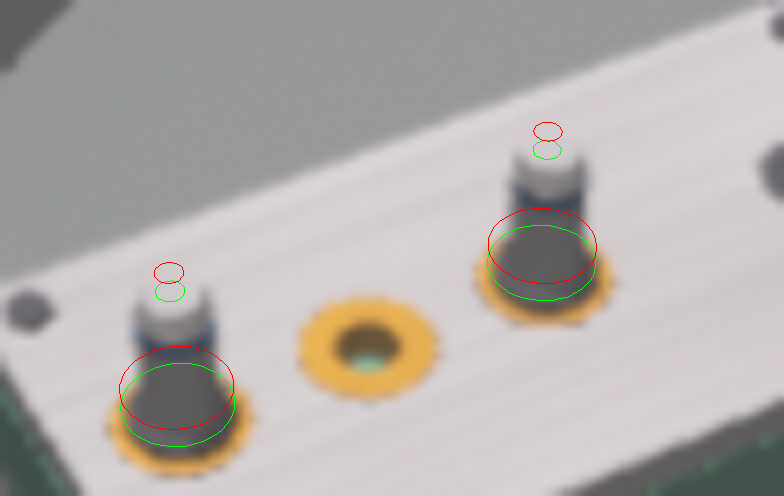

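```bash
python3 - <<'E'
from h import *
s=cv2.imread("raw_s6.png").astype(float)
sat=s[:,:,2]-s[:,:,0]  # R-B: brass high
for nm,c in(("s1",(181/8+200-.5,0)),("s3",(545/8+200-.5,0))):
    u=int(round(c[0]));v0=205 if nm=="s1" else 190
    print(nm,u); 
    for k in(-1,0,1): print(sat[v0+5:v0+25,u+k].astype(int).tolist())
print(sat[200:218,245].astype(int).tolist())
px=lambda x,y,z:proj("scene",(x,y,z))[0]
x,y=606.5,-103.2;d=np.array([1190-x,-223-y]);d/=np.hypot(*d)
for r,z in((16,60),(16,61),(16,62),(16,64),(16,67),(19.2,60)): print(r,z,px(x+r*d[0],y+r*d[1],z).round(2))
E
```

```text
s1 222
[0, 2, 2, 2, 2, 2, 2, 2, 1, -1, -3, 8, 72, 123, 50, 6, 3, 3, 3, 4]
[-1, 1, 2, 1, 1, 2, 1, 1, 2, -1, -2, 6, 73, 125, 55, 7, 4, 3, 4, 4]
[0, 2, 2, 2, 1, 1, 1, 1, 1, -1, -3, 10, 78, 125, 51, 7, 4, 4, 3, 4]
s3 268
[2, 1, 2, 2, 1, 0, -2, 0, 28, 77, 67, 10, 4, 5, 5, 5, 4, 4, 4, 4]
[1, 2, 1, 1, 1, 1, -1, -2, 22, 69, 67, 9, 4, 5, 4, 4, 4, 3, 5, 5]
[2, 1, 2, 1, 2, 0, -1, -1, 25, 73, 67, 9, 4, 3, 4, 4, 4, 3, 3, 4]
[5, 24, 87, 141, 140, 97, 52, 47, 44, 15, -1, 67, 138, 140, 96, 18, 5, 4]
16 60 [222.22 222.12]
16 61 [222.2  221.82]
16 62 [222.18 221.52]
16 64 [222.14 220.92]
16 67 [222.08 220.01]
19.2 60 [222.3  223.19]
```

```bash
python3 - <<'E'
from h import *
for f in("raw_s3","raw_s4","raw_s6"):
    s=cv2.imread(f+".png").astype(float)
    for nm,u0,r in(("s1",221,(193,228)),("s3",268,(178,210))):
        w=s[r[0]:r[1],u0-2:u0+3].mean(1); print(f,nm,"R-B",(w[:,2]-w[:,0]).astype(int).tolist(),"\n   G",w[:,1].astype(int).tolist())
E
```

```text
raw_s3 s1 R-B [1, 1, 2, 2, 2, 1, 1, 1, 1, 1, 1, 1, -2, -14, -19, -3, 1, 2, 1, 1, 1, 1, 1, 1, 0, 0, 1, 12, 40, 60, 57, 25, 3, 1, 1] 
   G [116, 113, 119, 111, 109, 89, 84, 84, 84, 86, 89, 88, 84, 71, 66, 80, 83, 84, 84, 83, 84, 84, 84, 83, 77, 60, 56, 60, 73, 87, 95, 102, 116, 119, 119]
raw_s3 s3 R-B [3, 4, 3, 2, 2, 1, 2, 2, 2, 2, 2, 2, 2, 2, 3, 21, 74, 85, 78, 57, 49, 48, 40, 27, 47, 81, 79, 46, 6, 2, 2, 2] 
   G [151, 143, 148, 140, 140, 139, 138, 135, 128, 128, 129, 129, 129, 129, 127, 123, 112, 110, 104, 87, 80, 80, 84, 97, 109, 110, 109, 111, 127, 128, 127, 125]
raw_s4 s1 R-B [2, 2, 3, 3, 3, 4, 3, 4, 4, 4, 2, 2, -1, -14, -18, -2, 1, 2, 1, 1, 1, 1, 1, 1, 0, -2, -1, 12, 55, 109, 123, 47, 6, 3, 3] 
   G [179, 190, 191, 189, 192, 198, 201, 201, 197, 176, 133, 127, 117, 86, 72, 85, 89, 90, 90, 90, 90, 90, 90, 91, 94, 97, 87, 69, 90, 133, 164, 166, 202, 207, 206]
raw_s4 s3 R-B [3, 3, 2, 1, 1, 1, 1, 1, 0, -4, -19, -12, 0, 1, 1, 1, 1, 1, 1, 1, 1, 0, 0, 3, 21, 47, 51, 32, 4, 2, 2, 3] 
   G [159, 142, 97, 85, 84, 84, 86, 88, 87, 80, 68, 73, 83, 83, 83, 83, 83, 83, 83, 83, 81, 71, 59, 59, 66, 78, 84, 92, 108, 117, 130, 134]
raw_s6 s1 R-B [2, 3, 3, 3, 4, 4, 4, 3, 3, 4, 4, 3, 2, 1, -3, -20, -15, 0, 1, 1, 1, 1, 1, 1, 1, 0, -1, -2, 13, 78, 119, 46, 6, 3, 3] 
   G [194, 207, 207, 204, 203, 203, 202, 201, 202, 201, 192, 162, 130, 126, 112, 80, 77, 89, 90, 91, 90, 91, 91, 91, 91, 91, 95, 99, 88, 117, 163, 167, 202, 207, 206]
raw_s6 s3 R-B [4, 5, 5, 3, 3, 3, 3, 3, 2, 2, 1, -3, -18, -10, 0, 1, 1, 1, 1, 1, 1, 1, 0, -1, 0, 30, 79, 64, 8, 4, 4, 4] 
   G [206, 204, 204, 204, 203, 202, 200, 187, 152, 131, 124, 106, 76, 81, 90, 91, 91, 91, 91, 91, 91, 91, 91, 94, 95, 88, 126, 167, 204, 207, 205, 204]
```

```bash
python3 - <<'E'
from h import *
to(606.0,-103.3,172,-43)
E
```

```text
pos [ 376.  -290.9  172.8] rpy [-9.000e+01 -1.000e-02 -4.291e+01] F [ 0.4  0.8 -4.4] w 53.4 t 78.18 j6 -91.7
 turn 0.02  now-axes [ 1.63  0.03 11.76]  after-turn axes [ 1.61  0.03 11.76]
```

Call:
apply_moves(plan="0.04 0 0.3 0; 0.08 0 0.6 0; 0.13 0 0.95 0; 0.13 0 0.95 0; 0.13 0 0.95 0; 0.13 0 0.95 0; 0.13 0 0.95 0; 0.13 0 0.95 0")

```text
time_s: 78.85
eef_pos: [505.8, -184.4, 172.8]
ee_rot: [-90.0, -0.0, -42.9]
force: [0.1, -0.6, -4.7]
gripper_width: 53.1
```

Call:
apply_moves(plan="0.13 0 0.95 0; 0.13 0 0.95 0; 0.13 0 0.95 0; 0.13 0 0.95 0; 0.13 0 0.8 0; 0.07 0 0.36 0; 0 0 0.2 0; 0 0 0 0")

```text
time_s: 79.52
eef_pos: [606.0, -102.8, 172.3]
ee_rot: [-90.0, 0.0, -42.9]
force: [-0.2, -0.3, -5.0]
gripper_width: 53.1
```

Call:
apply_moves(plan="0 0 0 0; 0 0 0 0; 0 0 0 0; 0 0.2 0 0; 0 0.3 0 0; 0 0.2 0 0; 0 0 0 0; 0 0 0 0")

```text
time_s: 80.18
eef_pos: [605.0, -103.7, 154.1]
ee_rot: [-90.1, 0.1, -43.0]
force: [0.0, 0.3, -4.4]
gripper_width: 53.0
```

```bash
python3 - <<'E'
from h import *
to(606.0,-103.3,149,-43)
E
```

```text
pos [ 605.  -103.7  154.1] rpy [-90.07   0.11 -42.97] F [ 0.   0.3 -4.4] w 53.0 t 80.18 j6 -62.0
 turn 0.01  now-axes [0.02 0.2  0.04]  after-turn axes [0.02 0.2  0.04]
```

Call:
apply_moves(plan="0 0.05 0.04 0; 0 0.05 0 0; 0 0.05 0 0; 0 0.03 0 0; 0 0 0 0; 0 0 0 0; 0 0 0 0; 0 0 0 0")

```text
time_s: 80.85
eef_pos: [606.4, -103.0, 150.9]
ee_rot: [-90.0, -0.0, -43.0]
force: [-0.4, 0.4, -6.3]
gripper_width: 53.1
```

Call:
apply_moves(plan="0 0.04 0 0; 0 0.04 0 0; 0 0 0 0; 0 0 0 0; 0 0 0 0; 0 0 0 0; 0 0 0 0; 0 0 0 0")

```text
time_s: 81.52
eef_pos: [606.4, -103.0, 148.9]
ee_rot: [-90.0, -0.0, -43.0]
force: [-0.8, -0.3, -4.6]
gripper_width: 53.4
```

Call:
apply_moves(plan="0 0.02 0 0; 0 0.02 0 0; 0 0 0 0; 0 0 0 0; 0 0 0 0; 0 0 0 0; 0 0 0 0; 0 0 0 0")

```text
time_s: 82.18
eef_pos: [606.4, -103.0, 147.8]
ee_rot: [-90.0, -0.0, -43.0]
force: [-0.3, -0.8, -4.2]
gripper_width: 53.2
```

Call:
apply_moves(plan="0 0.02 0 0; 0 0.02 0 0; 0 0 0 0; 0 0 0 0; 0 0 0 0; 0 0 0 0; 0 0 0 0; 0 0 0 0")

```text
time_s: 82.85
eef_pos: [606.4, -103.0, 146.8]
ee_rot: [-90.0, -0.0, -43.0]
force: [-0.5, 0.1, -4.8]
gripper_width: 53.2
```

Call:
apply_moves(plan="0 0.02 0 0; 0 0.02 0 0; 0 0 0 0; 0 0 0 0; 0 0 0 0; 0 0 0 0; 0 0 0 0; 0 0 0 0")

```text
time_s: 83.52
eef_pos: [606.5, -103.0, 146.1]
ee_rot: [-90.0, -0.0, -43.0]
force: [-0.5, -0.7, -3.2]
gripper_width: 53.3
```

Call:
apply_moves(plan="0 0.02 0 0; 0 0.02 0 0; 0 0 0 0; 0 0 0 0; 0 0 0 0; 0 0 0 0; 0 0 0 0; 0 0 0 0")

```text
time_s: 84.18
eef_pos: [606.7, -103.2, 145.8]
ee_rot: [-90.0, -0.1, -43.0]
force: [-2.3, 0.6, 4.9]
gripper_width: 53.2
```

Call:
apply_moves(plan="0 0.03 0 0; 0 0.03 0 0; 0 0.03 0 0; 0 0.03 0 0; 0 0 0 0; 0 0 0 0; 0 0 0 0; 0 0 0 0")

```text
time_s: 84.85
eef_pos: [607.0, -103.4, 145.6]
ee_rot: [-89.9, -0.2, -43.0]
force: [-4.8, -0.5, 13.8]
gripper_width: 53.2
```

Call:
apply_moves(plan="0 -0.15 0 0; 0 -0.05 0 0; 0 0.1 0 0; 0 0.1 0 0; 0 0.06 0 0; 0 0 0 0; 0 0 0 0; 0 0 0 0")

```text
time_s: 85.52
eef_pos: [607.2, -103.5, 145.5]
ee_rot: [-89.9, -0.3, -43.0]
force: [-7.0, 1.0, 18.1]
gripper_width: 53.2
```

Call:
apply_moves(plan="0 -0.2 0 0; 0 -0.5 0 0; 0 -0.6 0 0; 0 -0.3 0 0; 0 0 0 0; 0 0 0 0; 0 0 0 0; 0 0 0 0")

```text
time_s: 86.18
eef_pos: [605.7, -102.8, 178.5]
ee_rot: [-90.1, 0.1, -43.0]
force: [-0.5, -1.0, -4.6]
gripper_width: 53.1
```

```bash
python3 - <<'E'
from h import *
to(384.2,-271.8,172,-43)
E
```

```text
pos [ 605.7 -102.8  178.5] rpy [-90.08   0.15 -42.96] F [-0.5 -1.  -4.6] w 53.1 t 86.18 j6 -62.0
 turn 0.01  now-axes [ -1.88   0.28 -10.98]  after-turn axes [ -1.87   0.26 -10.99]
```

Call:
apply_moves(plan="-0.05 0 -0.3 0; -0.1 0 -0.6 0; -0.16 0 -0.92 0; -0.16 0 -0.92 0; -0.16 0 -0.92 0; -0.16 0 -0.92 0; -0.16 0 -0.92 0; -0.16 0 -0.92 0")

```text
time_s: 86.85
eef_pos: [475.0, -202.2, 179.9]
ee_rot: [-90.0, 0.0, -43.0]
force: [0.3, -0.8, -4.6]
gripper_width: 53.0
```

Call:
apply_moves(plan="-0.16 0 -0.92 0; -0.16 0 -0.92 0; -0.16 0 -0.92 0; -0.16 0 -0.92 0; -0.09 0 -0.55 0; -0.04 0 -0.33 0; 0 0 0 0; 0 0 0 0")

```text
time_s: 87.52
eef_pos: [384.8, -271.7, 180.2]
ee_rot: [-90.0, -0.0, -43.0]
force: [-0.6, 0.7, -4.5]
gripper_width: 52.9
```

Call:
apply_moves(plan="0 0 0 0; 0 0.3 0 0; 0 0.7 0 0; 0 0.9 0 0; 0 0.9 0 0; 0 0.7 0 0; 0 0.4 0 0; 0 0.2 0 0")

```text
time_s: 88.18
eef_pos: [384.3, -270.4, 75.4]
ee_rot: [-90.0, 0.2, -42.9]
force: [0.0, 0.8, -4.7]
gripper_width: 53.4
```

```bash
python3 - <<'E'
from h import *
to(384.2,-271.8,39,-43)
E
```

```text
pos [ 384.3 -270.4   75.4] rpy [-90.     0.24 -42.89] F [ 0.   0.8 -4.7] w 53.4 t 88.18 j6 -89.2
 turn 0.02  now-axes [ 0.04  1.46 -0.04]  after-turn axes [ 0.03  1.46 -0.04]
```

Call:
apply_moves(plan="0 0.3 0 0; 0 0.3 0 0; 0 0.3 0 0; 0 0.2 0 0; 0 0.15 0 0; 0 0.1 0 0; 0 0 0 0; 0 0 0 0")

```text
time_s: 88.85
eef_pos: [385.0, -272.0, 44.2]
ee_rot: [-90.0, -0.0, -43.0]
force: [0.2, -0.1, -4.6]
gripper_width: 53.2
```

Call:
apply_moves(plan="0 0.04 0 0; 0 0.03 0 0; 0 0.02 0 0; 0 0 0 0; 0 0 0 0; 0 0 0 0; 0 0 0 0; 0 0 0 0")

```text
time_s: 89.52
eef_pos: [384.9, -271.9, 41.9]
ee_rot: [-90.0, -0.0, -43.0]
force: [1.2, 0.2, -5.6]
gripper_width: 53.0
```

Call:
apply_moves(plan="0 0.04 0 0; 0 0.04 0 0; 0 0.02 0 0; 0 0 0 0; 0 0 0 0; 0 0 0 0; 0 0 0 0; 0 0 0 0")

```text
time_s: 90.18
eef_pos: [385.1, -272.0, 39.6]
ee_rot: [-90.0, -0.0, -43.0]
force: [-0.1, -0.0, -0.4]
gripper_width: 53.2
```

Call:
apply_moves(plan="0 0.02 0 0; 0 0.02 0 0; 0 0 0 0; 0 0 0 0; 0 0 0 0; 0 0 0 0; 0 0 0 0; 0 0 0 0")

```text
time_s: 90.85
eef_pos: [385.4, -272.4, 39.4]
ee_rot: [-90.0, -0.1, -43.0]
force: [-1.2, 0.9, 5.5]
gripper_width: 52.9
```

Standing on the mat; release and rise straight up, then move aside.

Call:
apply_moves(plan="0 0 0 0; 0 0 0 0; 0 0 0 0; 0 0 0 0; 0 0 0 0; 0 0 0 0; 0 0 0 0; 0 -0.1 0 0", claw=1)

```text
time_s: 91.52
eef_pos: [384.6, -271.6, 40.3]
ee_rot: [-90.0, 0.1, -43.0]
force: [-0.1, 1.1, 0.7]
gripper_width: 85.4
```

Call:
apply_moves(plan="0 -0.2 0 0; 0 -0.4 0 0; 0 -0.7 0 0; 0 -0.9 0 0; 0 -1 0 0; 0 -1 0 0; 0 -1 0 0; 0 -0.8 0 0")

```text
time_s: 92.18
eef_pos: [385.4, -272.2, 194.4]
ee_rot: [-90.0, -0.2, -43.0]
force: [0.5, -0.4, 0.6]
gripper_width: 85.4
```

Call:
apply_moves(plan="0.4 -0.3 0 0; 0.8 0 0 0; 0.9 0 0 0; 0.9 0 0 0; 0.9 0 0 0; 0.6 0 0 0; 0.3 0 0 0; 0 0 0 0")

```text
time_s: 92.85
eef_pos: [473.4, -354.4, 198.7]
ee_rot: [-90.0, -0.0, -43.0]
force: [-0.6, 0.4, 0.4]
gripper_width: 85.3
```

```bash
python3 - <<'E'
from h import *
print(arm.state()["eef_pos"],arm.state()["force"],arm.state()["time_s"])
t=arm.snapshot("top")[:,:,::-1].copy();s=arm.snapshot("scene")[:,:,::-1].copy();cv2.imwrite("raw_t9.png",t);cv2.imwrite("raw_s9.png",s)
h=cv2.cvtColor(s,cv2.COLOR_BGR2HSV);m=cv2.inRange(h,(10,140,130),(32,255,255))
o=cv2.morphologyEx(m,cv2.MORPH_OPEN,cv2.getStructuringElement(2,(9,5)))
n,l,st,c=cv2.connectedComponentsWithStats(o)
print([(c[i].round(1),st[i].tolist()) for i in range(1,n) if c[i][0]<210 and st[i][4]>40])
print("expected head: top",proj("scene",(385,-272,65)),"foot",proj("scene",(385,-272,3)))
# top cam: orange/yellow blobs and comparison of everything else with the earlier frame
print("top",[(c.tolist(),q) for c,q in blobs(t,(6,140,60),(32,255,255),20)],proj("top",(385,-272,65)))
for nm,P in(("spray",(680,215,100)),):
    pass
t4=cv2.imread("raw_t4.png")
for nm,(x,y,w,hh) in dict(spray=(175,128,28,32),tray=(152,228,58,52),grille=(328,165,85,62),offcut=(328,125,32,36),brush=(255,74,24,82)).items():
    d=np.abs(cv2.GaussianBlur(t,(5,5),0)[y:y+hh,x:x+w].astype(int)-cv2.GaussianBlur(cv2.imread("raw_t4.png") if nm in("grille",) else cv2.imread("raw_top2.png" if nm=="tray" else "raw_top.png"),(5,5),0)[y:y+hh,x:x+w]);print(nm,d.mean().round(1),d.max())
E
```

```text
[ 473.38589637 -354.42726016  198.67041572] [-0.60069052  0.42603362  0.35250077] 92.85
[(array([131.2, 169.7]), [125, 165, 15, 11, 98])]
expected head: top [[135.82021024 169.14489239]] foot [[140.47006705 186.96958231]]
top [([190.76, 149.24], [181, 141, 16, 13, 67]), ([273.88, 182.97], [268, 178, 13, 12, 77]), ([147.7, 194.55], [118, 182, 61, 26, 1255]), ([347.51, 256.47], [332, 243, 30, 33, 377]), ([182.91, 262.38], [177, 257, 13, 12, 86]), ([43.6, 341.56], [41, 338, 6, 7, 25]), ([4.45, 356.69], [0, 353, 12, 8, 42]), ([50.46, 369.49], [42, 367, 16, 8, 67]), ([30.72, 377.7], [21, 371, 21, 13, 149]), ([5.17, 378.53], [2, 375, 7, 7, 30]), ([45.05, 379.7], [39, 375, 13, 9, 81])] [[352.54544618 254.367455  ]]
spray 5.8 8
tray 1.0 10
grille 24.8 146
offcut 5.3 8
brush 5.9 8
```

```bash
python3 - <<'E'
from h import *
s=cv2.imread("raw_s9.png").astype(float)
for nm,u0,r in(("s1",221,(193,228)),("s3",268,(178,210))):
    w=s[r[0]:r[1],u0-2:u0+3].mean(1); print(nm,(w[:,2]-w[:,0]).astype(int).tolist())
t=cv2.imread("raw_t9.png");h=cv2.cvtColor(t,cv2.COLOR_BGR2HSV);m=cv2.inRange(h,(10,140,120),(32,255,255));m[:230]=0;m[290:]=0;m[:,:320]=0;m[:,380:]=0
o=cv2.morphologyEx(m,cv2.MORPH_OPEN,cv2.getStructuringElement(2,(11,11)));mm=cv2.moments(o,True);c=(mm['m10']/mm['m00'],mm['m01']/mm['m00']);print("mallet head",c,back("top",c,65))
E
```

```text
s1 [2, 2, 3, 3, 4, 4, 4, 4, 3, 3, 4, 3, 2, 2, -3, -20, -14, 0, 1, 1, 1, 1, 1, 1, 1, 1, -1, -2, 13, 77, 118, 46, 6, 3, 3]
s3 [4, 5, 5, 4, 3, 3, 3, 3, 2, 2, 1, -4, -18, -10, 0, 1, 1, 1, 1, 1, 1, 1, 0, -1, 0, 29, 78, 63, 9, 3, 4, 5]Traceback (most recent call last):
  File "<stdin>", line 6, in <module>
ZeroDivisionError: float division by zero
```

```bash
python3 -c "
from workcell import arm
print(arm.close_job())"
```

```text
the job is handed in; nothing more can be done
None
```

The changeover is finished and the job was handed in at about 93 s of the 210 s allowed.

**What I did**
- Nut, then washer, went into the blue tray. The bracket then went flat on the middle of the grille; pictures showed all three in place.
- Only two pins were in the rack. I let them into sockets 1 and 3 and tapped both with the mallet.
- The mallet had been knocked aside before I picked it up. I found it again, used it, and set its head back upright near the middle of the mat.

**Last checks**
- **Pins:** each sank about 6 mm by tool height, then stayed put under about 23 N. Both stopped at the same height, about 146 mm at the tool.
- **Disagreement on pin 1:** one camera check suggested the pin in socket 1 might sit 1 to 3 mm higher than the other. I went back and tapped it again. Contact was at the same height as for socket 3, it did not sink further, and the picture did not change. I take it as fully home, but the picture reading was never reconciled.
- **Mallet:** it matched its expected place in both cameras. One fit of the head's position failed, so the evidence is the coarser colour match and the contact force when I set it down.
- **Bystanders:** spray can, wire brush and offcut look unmoved.
- **Bracket:** it was partly hidden by the arm in the final picture, so its last clear view was before the mallet work.

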